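# Scoop an order of pipe caps into a tray on the scale

### The arm

A 7-joint arm with a two-finger parallel gripper is mounted at the origin on the work surface. World frame = base frame: x ahead of the robot, y to its left, z up, the work surface at z = 0. Lengths are in m, angles in rad, forces in N, time in s.
With the tool pointing down it reaches from about 0.35 to 0.775 m from the base axis. Payload 3.1 kg.
Tool frame: the origin (TCP) lies between the finger pads; the fingertips stand 25 mm ahead of it and the grasp point (between the pads) lies 6 mm ahead of it; z points along the fingers, y is the line along which they close (so a half turn about z gives the same grasp; the last joint's range is limited). The gripper opens to 85 mm and grips with 20 to 120 N. Pads are 22 mm wide; open, the fingers measure 114 mm over their backs; the gripper's body (76 mm by 85 mm) begins 54 mm behind the grasp point. The pads swing forward as they close: fully open they stand 13 mm farther back than shut.
Start: joints at [1.219, 0.311, 0.014, 1.512, -0.004, 1.319, -0.027], TCP at [0.168, -0.524, 0.256] pointing down, gripper open.
Joint ranges: [-2.7, 2.7], [-0.3, 1.91], [-1.27, 1.3], [0.12, 2.57], [-1.44, 4.58], [0.2, 2.03], [-3.05, 3.05]. Speed limits (rad/s): [2.79, 2.79, 3.14, 3.14, 3.14, 3.14, 3.14].

### API

Orientations are given as [roll, pitch, yaw] about the fixed x, y, z axes, in that order (R = Rz(yaw) Ry(pitch) Rx(roll)).
In Python, from cell import observe, eyes, manip gives the robot as it stands.
- The arm moves only by the tool servo_tool, never from a script. Its argument "targets" is a list of rows, each an object of numbers: "hand": the closure, from 0 (fully open) to 1 (shut); "dx", "dy", "dz": the shift along the tool's x, y, z scaled (see below); "twist": the turn about the tool's z scaled (see below). In form: [{"hand": .., "dx": .., "dy": .., "dz": .., "twist": ..}, ...]. A call has 1 to 8 rows; each row is the pose to reach, as a shift and turn from the pose commanded when the call began, along the tool's axes at that moment, turning the shorter way round; what a row does not reach only later rows make up. The controller multiplies each number of a shift by 50 cm and each number of a turn by pi rad. A row lasts 1/10 s, in which the tool goes at most 50 mm and 8.59 degrees, less where a joint would pass 70% of its speed; a pose out of reach is approached as far as the arm can. A call with a number of a shift or a turn outside -1 to 1 is refused whole. A call with a gripper value outside its range is refused whole. The fingers move at their own pace and stop on an object; the grip force is fixed at half the most. Time passes only in rows, so rows that repeat a pose let the fingers close. It gives the time, the measured TCP pose, the force, the opening and the grip force at its end, in the units of the state.
- observe(): the state, without advancing time (a new reading comes with each control period).
- eyes.get_image(name): name is "side" or "top" or "wrist"; returns (picture, depth): 384x512x3 uint8, red, green, blue; 384x512 float32, m along the optical axis (not along the pixel's ray), 0 where there is no reading.
- eyes.get_calibration(name): a dict with "camera_matrix" (3x3 intrinsics, pixels), "world_to_cam" (4x4, takes a point from world to camera coordinates); the wrist camera has in their place "mount" (4x4, takes a point from camera to tool coordinates, whose origin is the TCP and whose axes are the flange's). Camera axes: x right, y down, z forward; pixel columns grow to the right and rows downward; lengths in m; the calibration is good to about 2 mm. A picture is of the moment at which its call begins: read the wrist's pose just before it. get_calibration takes no time and is no camera call.
- manip.close_job(): hands the job in; it is judged then, once.
The state is a dict: "time_s": time; "joints": joint angles; "qd": joint speeds; "joint_torque": joint torques, N m; "tool_pos": TCP position; "orientation": TCP orientation; "force": force on the tool from outside, world axes, zero at the start; "moment": the same for the moment, N m; "width": opening from 0.0 (shut) to 1.0 (fully open); "grip_force": force on a finger pad.
Only numpy, scipy, OpenCV 4.12 (cv2) and the standard library are available. Lean on these libraries where they do the work, as an engineer would, in place of code of your own. Each camera call takes 0.05 s, during which the arm holds its last target. There are 200 camera calls.

### The job

Pack this order: lift the red tray off the pile and stand it on the middle of the bench scale, then use the scoop to bring every brass cap from the blue stock bin into that tray; handle the caps only with the scoop, never with the fingers. Once all of them lie in the tray on the scale, with the tray let go, lay the scoop back flat in the middle of its green outline, along it, and move the full tray to the table in the middle of the yellow outline, square with it, with all the caps still in it. Leave the grey tray, the can, the coupling and the spanner where they are.

Things in the scene. Friction and masses are not known exactly. Their poses are not given: they have to be found in the camera images.
- stockbin: fixed blue open bin holding the caps. Origin under it on the table, x along it. Inside: flat floor at z = 4 mm, x = -130 to 77 mm, y = -46 to 46; walls upright, 4 mm thick, rim z = 52 mm but 62 mm at the +x end. Caps start standing in one layer from x = -36 to 76 mm, against the +x end; the rest of the floor is free for the scoop. Its x points left of the robot (+y), within 12 degrees
- cap0: brass pipe cap (6 to 10 of the ten are present), a round drum 24 mm across and 22 mm high with 4 mm bevels, dark bore drawn on one end, 35 g; origin at the centre of one end face, z along its axis
- cap1: brass pipe cap (6 to 10 of the ten are present), a round drum 24 mm across and 22 mm high with 4 mm bevels, dark bore drawn on one end, 35 g; origin at the centre of one end face, z along its axis
- cap2: brass pipe cap (6 to 10 of the ten are present), a round drum 24 mm across and 22 mm high with 4 mm bevels, dark bore drawn on one end, 35 g; origin at the centre of one end face, z along its axis
- cap3: brass pipe cap (6 to 10 of the ten are present), a round drum 24 mm across and 22 mm high with 4 mm bevels, dark bore drawn on one end, 35 g; origin at the centre of one end face, z along its axis
- cap4: brass pipe cap (6 to 10 of the ten are present), a round drum 24 mm across and 22 mm high with 4 mm bevels, dark bore drawn on one end, 35 g; origin at the centre of one end face, z along its axis
- cap5: brass pipe cap (6 to 10 of the ten are present), a round drum 24 mm across and 22 mm high with 4 mm bevels, dark bore drawn on one end, 35 g; origin at the centre of one end face, z along its axis
- cap6: brass pipe cap (6 to 10 of the ten are present), a round drum 24 mm across and 22 mm high with 4 mm bevels, dark bore drawn on one end, 35 g; origin at the centre of one end face, z along its axis
- cap7: brass pipe cap (6 to 10 of the ten are present), a round drum 24 mm across and 22 mm high with 4 mm bevels, dark bore drawn on one end, 35 g; origin at the centre of one end face, z along its axis
- cap8: brass pipe cap (6 to 10 of the ten are present), a round drum 24 mm across and 22 mm high with 4 mm bevels, dark bore drawn on one end, 35 g; origin at the centre of one end face, z along its axis
- cap9: brass pipe cap (6 to 10 of the ten are present), a round drum 24 mm across and 22 mm high with 4 mm bevels, dark bore drawn on one end, 35 g; origin at the centre of one end face, z along its axis
- scoop: aluminium scoop, black handle, 160 g, flat in its green outline. Origin under the pan on the ground, x to the open mouth, z up. Pan floor 2 mm thick, x = -40 (back) to 45 mm (lip), 84 mm wide over all; sides 32 mm high, back wall 36. Handle: bar 18 mm thick (y), 26 mm deep, rises from the back wall leaning back 20 degrees, (x,z) = (-50,33) to (-87,137) mm
- scoop_grip (a point): point on the axis of the scoop's handle at (-74, 0, 99) mm in the scoop's frame: where to pinch it across its 18 mm thickness (scoop's y)
- scoop_lip (a point): middle of the lip of the scoop's pan, underside, at (45, 0, 0) mm in the scoop's frame
- tray: red order tray, top of the pile, 130 x 130 mm, 180 g, origin centre of underside. Inside 120 x 120 mm, floor z = 10 mm, rim z = 55 mm, walls 5 mm. Its foot, 116 mm square, sits 6 mm deep in the tray below, 2 mm play: lift straight up. Upright lifting tab 3 mm outside its -x wall: 10 mm thick (x = -78 to -68), 50 mm wide (y), z = 44 to 90 mm, 35 mm above the rim
- tray_tab (a point): point in the red tray's lifting tab at (-73, 0, 80) mm in the tray's frame: where to pinch it across its 10 mm thickness (tray's x); lower, the inner finger would meet the rim
- tray_low: grey tray of the same shape, the lower one of the pile, stays where it is; origin at the centre of its underside
- scale: fixed bench scale, 170 x 170 mm, origin at the centre of its underside, display on its -x side
- scale_top (a point): middle of the scale's flat steel platform (170 x 170 mm), on its surface, 40 mm above the table
- out_spot: yellow outline taped on the table for packed trays, 190 mm square outside, tape 12 mm wide; origin at its centre on the table, x and y along its sides
- scoop_spot: green outline taped on the table for the scoop, 190 (x) x 125 (y) mm outside, tape 12 mm wide; origin on the table where the scoop's origin belongs, 25 mm from the middle of the outline towards +x; the scoop lies along x, lip towards +x
- compound_can: steel can with a yellow label, 60 mm across, 85 mm high, loose, to be left alone; origin at the centre of its underside
- coupling: dark steel pipe coupling, a ring 48 mm across and 45 mm high, loose, to be left alone; origin at the centre of its underside
- spanner: spanner lying on the table, to be left alone

How it is judged:
By the outcome, as a careful person would: the job done as asked, in the order asked, and still so for the second after the job is handed in, with the robot touching nothing.
Of cap0, cap1, cap2, cap3, cap4, cap5, cap6, cap7, cap8, cap9 only 6 to 10 are there at a start; the rules pass over those that are not, and their reading is None.
At some moment in a run one of scoop, tray may be knocked a few centimetres aside while the robot is not near it.
It also fails if it takes over 210 s, if anything falls off the work surface, if the arm or the gripper's body presses on something with over 40 N, if the wrist force passes 120 N, or if a joint passes its speed limit or range.

## Working session

There is one attempt and no reset: what is moved stays moved. The work goes in short steps, Python scripts to look and compute and a tool call to move; the robot and the scene stay as the last step left them, time stands still between calls to the robot, and variables do not carry over. Pictures are saved under pics/ and viewed, at most 14 in all, crops included, and the job is handed in when it is done.

Besides the shell and the picture viewer there is one more tool, called after "Request:" by a JSON object that holds its "method" and its "body", one argument or row to a line. servo_tool: Moves the arm, as the interface text tells. Its arguments: {"type":"object","properties":{"targets":{"type":"array"}},"required":["targets"]}

```bash
ls; mkdir -p pics; python3 - <<'E'
from cell import observe, eyes, manip
import cv2, numpy as np
print(observe())
for n in ("side","top"):
    im,d=eyes.get_image(n); cv2.imwrite(f"pics/{n}0.png",im[:,:,::-1]); np.savez(f"pics/{n}0.npz",im=im,d=d)
for n in ("side","top","wrist"): print(n,eyes.get_calibration(n))
E
```

```text
pics
{'time_s': 0.0, 'joints': array([ 1.2192984 ,  0.3117392 ,  0.01398303,  1.51306509, -0.00438748,
        1.31920969, -0.02718246]), 'qd': array([-8.78026725e-05,  1.49254847e-03,  2.00977844e-03, -3.76753590e-04,
        4.91510308e-04, -4.85160106e-04,  4.04676695e-04]), 'joint_torque': array([ 5.47824930e-04, -3.79919672e+01,  1.46443066e-01, -2.30596322e+01,
        1.21900751e-02,  1.35775193e-02, -5.15413035e-06]), 'tool_pos': array([ 0.16748353, -0.52316722,  0.25521033]), 'orientation': array([-3.13920427e+00,  1.06890805e-04,  3.09904006e-01]), 'force': array([-0.59740951,  0.06792653,  0.7706578 ]), 'moment': array([-0.02024367,  0.04222801,  0.00697076]), 'grip_force': 0.0, 'width': 0.9999515502408725}
side {'camera_matrix': array([[423.04978615,   0.        , 256.87700301],
       [  0.        , 423.04978615, 191.16129668],
       [  0.        ,   0.        ,   1.        ]]), 'world_to_cam': array([[-0.9831794 , -0.18260486, -0.00370633,  0.50862141],
       [-0.10873498,  0.60151347, -0.79142798,  0.15046507],
       [ 0.146748  , -0.77771268, -0.61125119,  1.306573
[... 336 characters left out ...]
75505, -0.00273778, -0.17949515,  0.5343853 ],
       [ 0.17948962,  0.00214735, -0.98375752,  1.1335304 ],
       [ 0.        ,  0.        ,  0.        ,  1.        ]])}
wrist {'camera_matrix': array([[324.69418988,   0.        , 257.59915249],
       [  0.        , 324.69418988, 197.05456477],
       [  0.        ,   0.        ,   1.        ]]), 'mount': array([[ 3.25132294e-04, -9.60950301e-01, -2.76720821e-01,
         6.93010652e-02],
       [ 9.99999925e-01,  2.54639704e-04,  2.90676244e-04,
        -5.92008745e-04],
       [-2.08861317e-04, -2.76720895e-01,  9.60950312e-01,
        -1.18514076e-01],
       [ 0.00000000e+00,  0.00000000e+00,  0.00000000e+00,
         1.00000000e+00]])}
```

View pics/top0.png

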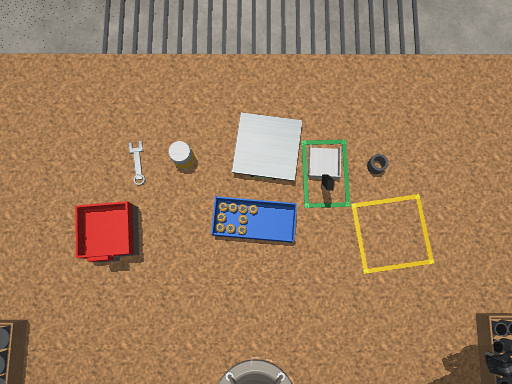

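View pics/side0.png

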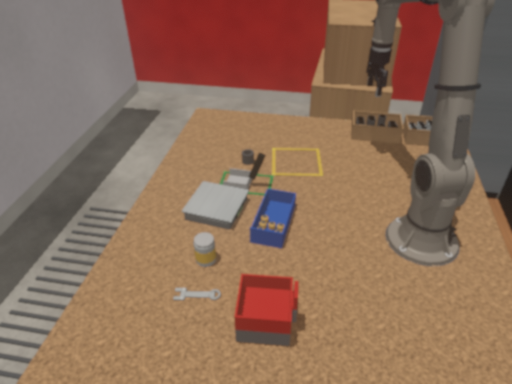

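```bash
cat > h.py <<'E'
from cell import observe, eyes, manip
import cv2, numpy as np
def toolT(s=None):
    s=s or observe(); r,p,y=s["orientation"]
    c,S=np.cos,np.sin
    Rz=np.array([[c(y),-S(y),0],[S(y),c(y),0],[0,0,1]]);Ry=np.array([[c(p),0,S(p)],[0,1,0],[-S(p),0,c(p)]]);Rx=np.array([[1,0,0],[0,c(r),-S(r)],[0,S(r),c(r)]])
    T=np.eye(4);T[:3,:3]=Rz@Ry@Rx;T[:3,3]=s["tool_pos"];return T
def grab(name,tag=None):
    T=toolT(); im,d=eyes.get_image(name); k=eyes.get_calibration(name)
    C=T@k["mount"] if name=="wrist" else np.linalg.inv(k["world_to_cam"])
    if tag: cv2.imwrite(f"pics/{tag}.png",im[:,:,::-1])
    return dict(im=im,d=d,K=k["camera_matrix"],C=C,hsv=cv2.cvtColor(im,cv2.COLOR_RGB2HSV))
def cast(v,px,z):
    px=np.atleast_2d(px).astype(float)
    r=np.c_[px,np.ones(len(px))]@np.linalg.inv(v["K"]).T@v["C"][:3,:3].T
    o=v["C"][:3,3]; return o+r*((z-o[2])/r[:,2])[:,None]
def tri(v1,p1,v2,p2):
    A=[];b=[]
    for v,p in((v1,p1),(v2,p2)):
        r=v["C"][:3,:3]@np.linalg.inv(v["K"])@np.array([p[0],p[1],1.]);r/=np.linalg.norm(r)
        P=np.eye(3)-np.outer(r,r);A.append(P);b.append(P@v["C"][:3,3])
    return np.linalg.lstsq(np.vstack(A),np.hstack(b),rcond=None)[0]
def pts(v,m):
    "world points of masked pixels from depth"
    y,x=np.nonzero(m&(v["d"]>0)); c=np.c_[x,y,np.ones(len(x))]@np.linalg.inv(v["K"]).T*v["d"][y,x][:,None]
    return c@v["C"][:3,:3].T+v["C"][:3,3]
def hmask(v,lo,hi):
    return cv2.inRange(v["hsv"],np.array(lo),np.array(hi))>0
RED=[((0,150,60),(6,255,255)),((174,150,60),(180,255,255))]
def red(v): return hmask(v,*RED[0])|hmask(v,*RED[1])
def rect(P):
    "minAreaRect of xy world points, mm/deg"
    (cx,cy),(w,h),a=cv2.minAreaRect((P[:,:2]*1000).astype(np.float32)); return [round(float(t),1) for t in(cx,cy,w,h,a)]
def big(m):
    n,l,s,_=cv2.connectedComponentsWithStats(m.astype(np.uint8)); return l==1+np.argmax(s[1:,4])
def go(x=None,y=None,z=None,yaw=None):
    "numbers for a move from the present pose to world TCP pose"
    s=observe();p=s["tool_pos"];Y=s["orientation"][2]
    d=np.array([x if x is not None else p[0],y if y is not None else p[1],z if z is not None else p[2]])-p
    t=0 if yaw is None else -((yaw-Y+np.pi)%(2*np.pi)-np.pi)
    print("dx %.4f dy %.4f dz %.4f twist %.4f"%((d[0]*np.cos(Y)+d[1]*np.sin(Y))*2,(d[0]*np.sin(Y)-d[1]*np.cos(Y))*2,-d[2]*2,t/np.pi))
def st():
    s=observe();print("t %.2f"%s["time_s"],"pos",s["tool_pos"].round(4),"rpy",s["orientation"].round(4),"F",s["force"].round(1),"w %.3f g %.1f"%(s["width"],s["grip_force"]))
E
python3 - <<'E'
from h import *
import numpy as np
v=grab("top"); s=grab("side")
for n,f,z in (("blue",lambda v:hmask(v,(105,120,60),(125,255,255)),.052),("yellow",lambda v:hmask(v,(24,150,130),(34,255,255)),0),("green",lambda v:hmask(v,(55,100,60),(80,255,255)),0),("red",red,.104)):
    for vn,vv in(("top",v),("side",s)):
        m=f(vv)
        if vn=="side" and n=="red": m[:180]=False
        m=big(m); y,x=np.nonzero(m); P=cast(vv,np.c_[x,y],z); D=pts(vv,m)
        print(n,vn,m.sum(),rect(P),"depth z pct",np.percentile(D[:,2],[2,25,50,75,98]).round(3))
# scale & scoop: light grey unsaturated
m=(v["hsv"][:,:,1]<50)&(v["hsv"][:,:,2]>140); m[:60]=False; m[300:]=False
n,l,S,c=cv2.connectedComponentsWithStats(m.astype(np.uint8))
for i in range(1,n):
    if S[i,4]>60:
        D=pts(v,l==i); print(S[i],c[i].round(1),"z",np.percentile(D[:,2],[5,50,95]).round(3),rect(D))
big_im=cv2.resize(v["im"][90:290,60:440],None,fx=2.1,fy=2.1,interpolation=cv2.INTER_CUBIC)
b2=cv2.resize(v["im"][185:255,200:310],None,fx=5,fy=5,interpolation=cv2.INTER_CUBIC)
cv2.imwrite("pics/bin.png",b2[:,:,::-1])
E
```

```text
blue top 2595 [458.9, 5.1, 215.3, 103.1, 85.2] depth z pct [-0.001  0.002  0.004  0.018  0.058]
blue side 515 [448.7, -15.6, 146.0, 79.7, 86.1] depth z pct [0.001 0.004 0.005 0.007 0.054]
yellow top 962 [428.0, -365.7, 190.2, 190.5, 8.6] depth z pct [-0.005 -0.002  0.     0.001  0.005]Traceback (most recent call last):
  File "<stdin>", line 8, in <module>
  File "h.py", line 35, in big
    n,l,s,_=cv2.connectedComponentsWithStats(m.astype(np.uint8)); return l==1+np.argmax(s[1:,4])
                                                                              ~~~~~~~~~^^^^^^^^^
    return _wrapfunc(a, 'argmax', axis=axis, out=out, **kwds)
    return bound(*args, **kwds)
ValueError: attempt to get argmax of an empty sequence
```

```bash
python3 - <<'E'
from h import *
v=grab("top"); s=grab("side")
for n,f,z in (("blue",lambda v:hmask(v,(105,120,60),(125,255,255)),.052),("yellow",lambda v:hmask(v,(20,110,110),(36,255,255)),0),("green",lambda v:hmask(v,(45,80,50),(85,255,255)),0),("red",red,.104)):
    for vn,vv in(("top",v),("side",s)):
        m=f(vv)
        if vn=="side": m[:100]=False; m[:,380:]=False
        if vn=="side" and n=="red": m[:250]=False
        if not m.any(): print(n,vn,"none"); continue
        if n!="green": m=big(m)
        y,x=np.nonzero(m); P=cast(vv,np.c_[x,y],z); D=pts(vv,m)
        print(n,vn,m.sum(),rect(P),"depth z pct",np.percentile(D[:,2],[2,25,50,75,98]).round(3))
        if n=="red": print("  rim by depth",rect(D[(D[:,2]>.095)&(D[:,2]<.112)]), "tab", D[D[:,2]>.118].mean(0).round(4), (D[:,2]>.118).sum(), D[:,2].max())
m=(v["hsv"][:,:,1]<60)&(v["hsv"][:,:,2]>120); m[:60]=False; m[300:]=False
n,l,S,c=cv2.connectedComponentsWithStats(m.astype(np.uint8))
for i in range(1,n):
    if S[i,4]>60:
        D=pts(v,l==i); print(S[i],c[i].round(1),"z",np.percentile(D[:,2],[5,50,95]).round(3),rect(D))
b2=cv2.resize(v["im"][185:255,200:310],None,fx=5,fy=5,interpolation=cv2.INTER_CUBIC)
t2=cv2.resize(v["im"][190:275,65:145],None,fx=4,fy=4,interpolation=cv2.INTER_CUBIC)
o=np.zeros((700,800,3),np.uint8);o[:350,:550]=b2;o[355:355+340,:320]=t2
c2=cv2.resize(v["im"][130:215,295:355],None,fx=4,fy=4,interpolation=cv2.INTER_CUBIC);o[355:695,330:570]=c2
cv2.imwrite("pics/bin.png",cv2.resize(o,None,fx=.85,fy=.85)[:,:,::-1])
E
```

```text
blue top 2593 [458.9, 5.1, 215.3, 103.1, 85.2] depth z pct [-0.001  0.002  0.004  0.018  0.06 ]
blue side 513 [449.1, -10.8, 145.1, 79.7, 86.1] depth z pct [0.001 0.004 0.005 0.007 0.053]
yellow top 1269 [428.7, -365.5, 191.8, 192.1, 8.5] depth z pct [-0.005 -0.002 -0.     0.002  0.005]
yellow side 417 [429.5, -369.6, 193.1, 198.5, 7.7] depth z pct [-0.004 -0.001  0.001  0.002  0.005]
green top 923 [592.6, -125.6, 189.4, 257.7, 0.2] depth z pct [-0.005 -0.002 -0.     0.002  0.005]
green side 52 [595.6, -192.6, 184.2, 114.4, 1.7] depth z pct [-0.002  0.     0.001  0.002  0.004]
red top 3211 [421.3, 374.2, 143.2, 143.1, 5.0] depth z pct [0.054 0.058 0.06  0.089 0.137]
  rim by depth [420.8, 380.8, 143.8, 133.6, 4.5] tab [0.3541 0.3721 0.136 ] 108 0.14233245503304004
red side 3186 [420.0, 394.9, 141.5, 160.7, 4.9] depth z pct [0.057 0.06  0.066 0.094 0.137]
  rim by depth [422.0, 381.1, 139.8, 134.8, 5.3] tab [0.3557 0.3825 0.1365] 90 0.14262925675422589
[ 231  112   71   69 3821] [266.8 145.9] z [0.035 0.039 0.043] [665.1, -27.4, 174.6, 180.2, 82.3]
[128 141  17  44 315] [136.7 161.6] z [0.001 0.007 0.011] [620.9, 329.0, 126.5, 40.1, 11.2]
[168 141  23  20 349] [178.8 150.7] z [0.08  0.084 0.088] [636.9, 211.4, 80.2, 54.4, 66.2]
[309 145  32  32 841] [324.  161.7] z [-0.002  0.002  0.033] [621.2, -186.0, 83.7, 89.4, 87.1]
```

View pics/bin.png

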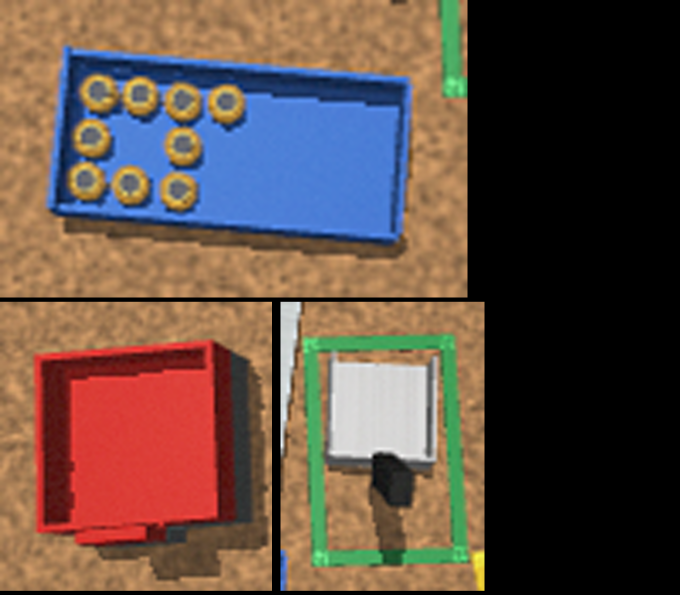

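```bash
cat >> h.py <<'E'
def chain(wps,start=None):
    "numbers for successive calls through world TCP poses (x,y,z,yaw)"
    s=observe(); p=np.r_[s["tool_pos"],s["orientation"][2]] if start is None else np.array(start,float)
    for w in wps:
        w=np.array([p[i] if a is None else a for i,a in enumerate(w)],float); d=w-p;Y=p[3]
        t=-((d[3]+np.pi)%(2*np.pi)-np.pi)
        print("dx %.4f dy %.4f dz %.4f twist %.4f"%((d[0]*np.cos(Y)+d[1]*np.sin(Y))*2,(d[0]*np.sin(Y)-d[1]*np.cos(Y))*2,-d[2]*2,t/np.pi),"dist %.0f mm"%(1e3*np.linalg.norm(d[:3])),"rot %.0f"%np.degrees(t)); p=w
E
python3 - <<'E'
from h import *
chain([(.42,-.2,.3,.9),(.43,.15,.3,1.66),(.42,.38,.3,1.66)])
E
```

```text
dx 0.6780 dy -0.4625 dz -0.0881 twist -0.1878 dist 413 mm rot -34
dx 0.5608 dy -0.4195 dz -0.0000 twist -0.2419 dist 350 mm rot -44
dx 0.4600 dy 0.0211 dz -0.0000 twist -0.0000 dist 230 mm rot -0
```

Request:
{"method": "servo_tool", "body": {
  "targets": [
    {"hand": 0,"dx": 0.678,"dy": -0.462,"dz": -0.088,"twist": -0.188},
    {"hand": 0,"dx": 0.678,"dy": -0.462,"dz": -0.088,"twist": -0.188},
    {"hand": 0,"dx": 0.678,"dy": -0.462,"dz": -0.088,"twist": -0.188},
    {"hand": 0,"dx": 0.678,"dy": -0.462,"dz": -0.088,"twist": -0.188},
    {"hand": 0,"dx": 0.678,"dy": -0.462,"dz": -0.088,"twist": -0.188},
    {"hand": 0,"dx": 0.678,"dy": -0.462,"dz": -0.088,"twist": -0.188},
    {"hand": 0,"dx": 0.678,"dy": -0.462,"dz": -0.088,"twist": -0.188},
    {"hand": 0,"dx": 0.678,"dy": -0.462,"dz": -0.088,"twist": -0.188}
  ]
}}

```text
time_s: 1.1
tool_pos: [0.4133, -0.2086, 0.2995]
orientation: [3.141, 0.0, 0.9]
force: [1.6, -0.6, 0.4]
width: 0.998
grip_force: 0.0
```

Request:
{"method": "servo_tool", "body": {
  "targets": [
    {"hand": 0,"dx": 0.56,"dy": -0.42,"dz": 0,"twist": -0.242},
    {"hand": 0,"dx": 0.56,"dy": -0.42,"dz": 0,"twist": -0.242},
    {"hand": 0,"dx": 0.56,"dy": -0.42,"dz": 0,"twist": -0.242},
    {"hand": 0,"dx": 0.56,"dy": -0.42,"dz": 0,"twist": -0.242},
    {"hand": 0,"dx": 0.56,"dy": -0.42,"dz": 0,"twist": -0.242},
    {"hand": 0,"dx": 0.56,"dy": -0.42,"dz": 0,"twist": -0.242},
    {"hand": 0,"dx": 0.56,"dy": -0.42,"dz": 0,"twist": -0.242},
    {"hand": 0,"dx": 0.56,"dy": -0.42,"dz": 0,"twist": -0.242}
  ]
}}

```text
time_s: 1.9
tool_pos: [0.4198, 0.1485, 0.2997]
orientation: [3.14, -0.006, 1.676]
force: [-0.8, 0.1, 0.3]
width: 0.998
grip_force: 0.0
```

Request:
{"method": "servo_tool", "body": {
  "targets": [
    {"hand": 0,"dx": 0.46,"dy": 0.021,"dz": 0,"twist": 0},
    {"hand": 0,"dx": 0.46,"dy": 0.021,"dz": 0,"twist": 0},
    {"hand": 0,"dx": 0.46,"dy": 0.021,"dz": 0,"twist": 0},
    {"hand": 0,"dx": 0.46,"dy": 0.021,"dz": 0,"twist": 0},
    {"hand": 0,"dx": 0.46,"dy": 0.021,"dz": 0,"twist": 0},
    {"hand": 0,"dx": 0.46,"dy": 0.021,"dz": 0,"twist": 0},
    {"hand": 0,"dx": 0.46,"dy": 0.021,"dz": 0,"twist": 0}
  ]
}}

```text
time_s: 2.6
tool_pos: [0.4116, 0.3694, 0.2984]
orientation: [-3.141, 0.001, 1.662]
force: [-0.0, -0.8, 0.3]
width: 1.0
grip_force: 0.0
```

```bash
python3 - <<'E'
from h import *
st()
w=grab("wrist","w1"); m=big(red(w)); D=pts(w,m)
np.savez("pics/w1.npz",**w)
print(D[:,2].min(),np.percentile(D[:,2],[25,50,90,99]))
rim=D[(D[:,2]>.098)&(D[:,2]<.110)]; tab=D[D[:,2]>.131]; print("rim",len(rim),rect(rim),"tab top",len(tab),rect(tab),np.median(tab[:,2]))
y,x=np.nonzero(m); 
h=cv2.minAreaRect(np.c_[x,y].astype(np.float32)); print(h)
st()
E
```

```text
t 2.60 pos [0.4116 0.3694 0.2984] rpy [-3.1408e+00  1.1000e-03  1.6619e+00] F [-0.  -0.8  0.3] w 1.000 g 0.0
-0.0006191650553881156 [0.05984714 0.06066391 0.10528304 0.14030419]
rim 3332 [420.5, 379.7, 141.7, 129.8, 5.2] tab top 699 [353.4, 374.4, 10.0, 49.2, 4.7] 0.13982078768973633
((266.5, 164.5), (131.0, 159.0), 90.0)
t 2.65 pos [0.4123 0.3683 0.2986] rpy [-3.1415e+00  1.8000e-03  1.6595e+00] F [-0.3 -0.1 -0.9] w 1.000 g 0.0
```

View pics/w1.png

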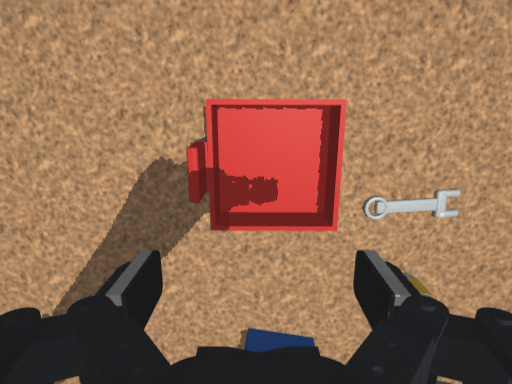

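```bash
python3 - <<'E'
from h import *
chain([(.3534,.3744,.20,1.656),(.3534,.3744,.135,1.656)])
E
```

```text
dx 0.0226 dy -0.1163 dz 0.1972 twist 0.0011 dist 115 mm rot 0
dx 0.0000 dy 0.0000 dz 0.1300 twist -0.0000 dist 65 mm rot -0
```

Request:
{"method": "servo_tool", "body": {
  "targets": [
    {"hand": 0,"dx": 0.0226,"dy": -0.1163,"dz": 0.15,"twist": 0.001},
    {"hand": 0,"dx": 0.0226,"dy": -0.1163,"dz": 0.197,"twist": 0.001},
    {"hand": 0,"dx": 0.0226,"dy": -0.1163,"dz": 0.197,"twist": 0.001},
    {"hand": 0,"dx": 0.0226,"dy": -0.1163,"dz": 0.197,"twist": 0.001},
    {"hand": 0,"dx": 0.0226,"dy": -0.1163,"dz": 0.197,"twist": 0.001}
  ]
}}

```text
time_s: 3.15
tool_pos: [0.3547, 0.3745, 0.2014]
orientation: [3.139, 0.0, 1.654]
force: [-0.5, -0.0, 0.8]
width: 0.997
grip_force: 0.0
```

```bash
python3 - <<'E'
from h import *
st(); chain([(.3534,.3744,.135,1.656)])
E
```

```text
t 3.15 pos [0.3547 0.3745 0.2014] rpy [3.1393e+00 1.0000e-04 1.6543e+00] F [-0.5 -0.   0.8] w 0.997 g 0.0
dx 0.0000 dy -0.0026 dz 0.1327 twist -0.0005 dist 66 mm rot -0
```

Request:
{"method": "servo_tool", "body": {
  "targets": [
    {"hand": 0,"dx": 0,"dy": -0.002,"dz": 0.08,"twist": 0},
    {"hand": 0,"dx": 0,"dy": -0.002,"dz": 0.131,"twist": 0},
    {"hand": 0,"dx": 0,"dy": -0.002,"dz": 0.131,"twist": 0},
    {"hand": 1,"dx": 0,"dy": -0.002,"dz": 0.131,"twist": 0},
    {"hand": 1,"dx": 0,"dy": -0.002,"dz": 0.131,"twist": 0},
    {"hand": 1,"dx": 0,"dy": -0.002,"dz": 0.131,"twist": 0},
    {"hand": 1,"dx": 0,"dy": -0.002,"dz": 0.131,"twist": 0},
    {"hand": 1,"dx": 0,"dy": -0.002,"dz": 0.131,"twist": 0}
  ]
}}

```text
time_s: 3.95
tool_pos: [0.3521, 0.3759, 0.1357]
orientation: [3.14, -0.001, 1.658]
force: [1.1, -0.6, 0.6]
width: 0.143
grip_force: 0.9
```

```bash
python3 - <<'E'
from h import *
st(); st()
v=grab("top"); m=(v["hsv"][:,:,1]<60)&(v["hsv"][:,:,2]>120); m[:60]=False; m[300:]=False;
n,l,S,c=cv2.connectedComponentsWithStats(m.astype(np.uint8))
for i in range(1,n):
    if S[i,4]>3000:
        y,x=np.nonzero(l==i); print("scale top cast",rect(cast(v,np.c_[x,y],.04)), "depth",pts(v,l==i)[:,2].mean())
s=grab("side"); m=(s["hsv"][:,:,1]<40)&(s["hsv"][:,:,2]>120); m[:150]=False;m[:,:175]=False;m[:,262:]=False; m[240:]=False;m=big(m)
y,x=np.nonzero(m); print(m.sum(),x.min(),x.max(),y.min(),y.max(),"side",rect(cast(s,np.c_[x,y],.04)),np.median(pts(s,m)[:,2]))
E
```

```text
t 3.95 pos [0.3521 0.3759 0.1357] rpy [ 3.1402e+00 -8.0000e-04  1.6576e+00] F [ 1.1 -0.6  0.6] w 0.143 g 0.9
t 3.95 pos [0.3521 0.3759 0.1357] rpy [ 3.1402e+00 -8.0000e-04  1.6576e+00] F [ 1.1 -0.6  0.6] w 0.143 g 0.9
scale top cast [659.8, -28.5, 170.9, 169.5, 82.2] depth 0.03889490034085842
scale top cast [320.7, 526.2, 341.0, 145.7, 65.2] depth 0.5590535610747372
2100 183 249 169 222 side [653.4, -79.0, 279.7, 171.5, 82.3] 0.0398100764433052
```

Request:
{"method": "servo_tool", "body": {
  "targets": [
    {"hand": 1,"dx": 0,"dy": 0,"dz": 0,"twist": 0},
    {"hand": 1,"dx": 0,"dy": 0,"dz": 0,"twist": 0},
    {"hand": 1,"dx": 0,"dy": 0,"dz": -0.01,"twist": 0},
    {"hand": 1,"dx": 0,"dy": 0,"dz": -0.04,"twist": 0},
    {"hand": 1,"dx": 0,"dy": 0,"dz": -0.1,"twist": 0},
    {"hand": 1,"dx": 0,"dy": 0,"dz": -0.18,"twist": 0},
    {"hand": 1,"dx": 0,"dy": 0,"dz": -0.26,"twist": 0},
    {"hand": 1,"dx": 0,"dy": 0,"dz": -0.28,"twist": 0}
  ]
}}

```text
time_s: 4.85
tool_pos: [0.352, 0.3775, 0.2787]
orientation: [3.137, -0.005, 1.658]
force: [0.6, 0.8, -2.2]
width: 0.108
grip_force: 59.1
```

```bash
cat >> h.py <<'E'
def tray_in_tool(tag=None):
    w=grab("wrist",tag); T=toolT(); m=big(red(w)); D=pts(w,m)
    L=(D-T[:3,3])@T[:3,:3]   # tool coords
    return w,D,L
E
python3 - <<'E'
from h import *
for i in range(1): grab("top")
st()
w,D,L=tray_in_tool("w2")
zt=np.percentile(L[:,2],[0.5,5,25,50,75,95]);print(zt.round(4))
z1=np.percentile(D[:,2],99.5); print("tab top z",z1); zr=z1-.035
rim=D[abs(D[:,2]-zr)<.005]; tab=D[D[:,2]>z1-.008]
print("rim",len(rim),rect(rim),rim[:,2].mean(),"tab",len(tab),rect(tab))
A=np.c_[rim[:,:2],np.ones(len(rim))]; print("rim plane slope",np.linalg.lstsq(A,rim[:,2],rcond=None)[0].round(4))
st()
v=grab("top"); sc=v["hsv"]; print()
E
```

```text
t 4.90 pos [0.352  0.3772 0.2782] rpy [ 3.1377 -0.0039  1.6579] F [ 0.7  0.3 -1.4] w 0.110 g 59.1
[-0.0072 -0.0052  0.0474  0.0727  0.0735  0.0742]
tab top z 0.2828821886270633
rim 5367 [434.5, 404.6, 102.9, 177.2, 64.7] 0.24713194205443104 tab 2647 [353.9, 374.9, 47.8, 34.1, 70.2]
rim plane slope [0.     0.0142 0.2412]
t 4.95 pos [0.3516 0.3761 0.2757] rpy [ 3.1403e+00 -1.3000e-03  1.6578e+00] F [ 0.   0.2 -2.9] w 0.105 g 59.1
```

```bash
python3 - <<'E'
from h import *
chain([(.49,.16,.276,1.55),(.5877,-.0186,.23,1.4346),(.5877,-.0186,.127,1.4346)])
E
```

```text
dx -0.4524 dy 0.2393 dz -0.0043 twist 0.0343 dist 256 mm rot 6
dx -0.3531 dy 0.2028 dz 0.0920 twist 0.0367 dist 209 mm rot 7
dx 0.0000 dy 0.0000 dz 0.2060 twist -0.0000 dist 103 mm rot -0
```

Request:
{"method": "servo_tool", "body": {
  "targets": [
    {"hand": 1,"dx": -0.05,"dy": 0.026,"dz": 0,"twist": 0.034},
    {"hand": 1,"dx": -0.13,"dy": 0.07,"dz": 0,"twist": 0.034},
    {"hand": 1,"dx": -0.21,"dy": 0.111,"dz": 0,"twist": 0.034},
    {"hand": 1,"dx": -0.29,"dy": 0.153,"dz": 0,"twist": 0.034},
    {"hand": 1,"dx": -0.37,"dy": 0.196,"dz": 0,"twist": 0.034},
    {"hand": 1,"dx": -0.43,"dy": 0.228,"dz": 0,"twist": 0.034},
    {"hand": 1,"dx": -0.452,"dy": 0.239,"dz": 0,"twist": 0.034},
    {"hand": 1,"dx": -0.452,"dy": 0.239,"dz": 0,"twist": 0.034}
  ]
}}

```text
time_s: 5.8
tool_pos: [0.4902, 0.1575, 0.272]
orientation: [-3.136, 0.002, 1.545]
force: [-0.9, 0.1, -2.8]
width: 0.103
grip_force: 59.1
```

Request:
{"method": "servo_tool", "body": {
  "targets": [
    {"hand": 1,"dx": -0.05,"dy": 0.029,"dz": 0,"twist": 0.01},
    {"hand": 1,"dx": -0.12,"dy": 0.069,"dz": 0,"twist": 0.037},
    {"hand": 1,"dx": -0.19,"dy": 0.109,"dz": 0,"twist": 0.037},
    {"hand": 1,"dx": -0.26,"dy": 0.149,"dz": 0.03,"twist": 0.037},
    {"hand": 1,"dx": -0.32,"dy": 0.184,"dz": 0.06,"twist": 0.037},
    {"hand": 1,"dx": -0.353,"dy": 0.203,"dz": 0.092,"twist": 0.037},
    {"hand": 1,"dx": -0.353,"dy": 0.203,"dz": 0.092,"twist": 0.037},
    {"hand": 1,"dx": -0.353,"dy": 0.203,"dz": 0.092,"twist": 0.037}
  ]
}}

```text
time_s: 6.6
tool_pos: [0.587, -0.0147, 0.2277]
orientation: [-3.138, -0.003, 1.438]
force: [0.1, 1.5, -2.0]
width: 0.113
grip_force: 59.1
```

```bash
python3 - <<'E'
from h import *
st()
v=grab("top","t2"); st(); m=(v["hsv"][:,:,1]<60)&(v["hsv"][:,:,2]>120)
st()
chain([(.5877,-.0186,.127,1.4346)])
w,D,L=tray_in_tool("w3"); z1=np.percentile(D[:,2],99.5); rim=D[abs(D[:,2]-z1+.035)<.004]; print(z1,rect(rim))
E
```

```text
t 6.60 pos [ 0.587  -0.0147  0.2277] rpy [-3.1379e+00 -2.6000e-03  1.4378e+00] F [ 0.1  1.5 -2. ] w 0.113 g 59.1
t 6.65 pos [ 0.5874 -0.0138  0.2289] rpy [-3.1401e+00 -2.9000e-03  1.4394e+00] F [ 0.2  0.8 -2.2] w 0.105 g 59.1
t 6.65 pos [ 0.5874 -0.0138  0.2289] rpy [-3.1401e+00 -2.9000e-03  1.4394e+00] F [ 0.2  0.8 -2.2] w 0.105 g 59.1
dx -0.0095 dy 0.0018 dz 0.2037 twist 0.0015 dist 102 mm rot 0
0.2335781227179257 [652.3, -24.4, 130.1, 143.7, 82.5]
```

View pics/w3.png

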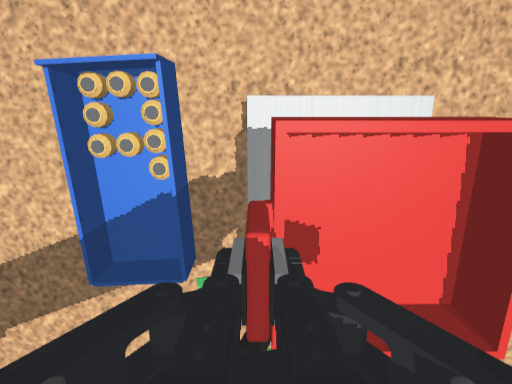

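Request:
{"method": "servo_tool", "body": {
  "targets": [
    {"hand": 1,"dx": -0.007,"dy": 0.002,"dz": 0.06,"twist": 0.001},
    {"hand": 1,"dx": -0.007,"dy": 0.002,"dz": 0.12,"twist": 0.001},
    {"hand": 1,"dx": -0.007,"dy": 0.002,"dz": 0.17,"twist": 0.001},
    {"hand": 1,"dx": -0.007,"dy": 0.002,"dz": 0.195,"twist": 0.001},
    {"hand": 1,"dx": -0.007,"dy": 0.002,"dz": 0.205,"twist": 0.001},
    {"hand": 1,"dx": -0.007,"dy": 0.002,"dz": 0.205,"twist": 0.001}
  ]
}}

```text
time_s: 7.3
tool_pos: [0.5893, -0.0197, 0.1279]
orientation: [3.14, -0.001, 1.433]
force: [0.3, 0.9, -3.3]
width: 0.103
grip_force: 59.1
```

Request:
{"method": "servo_tool", "body": {
  "targets": [
    {"hand": 1,"dx": 0,"dy": 0,"dz": 0.004,"twist": 0},
    {"hand": 1,"dx": 0,"dy": 0,"dz": 0.004,"twist": 0},
    {"hand": 0.5,"dx": 0,"dy": 0,"dz": 0.004,"twist": 0},
    {"hand": 0.5,"dx": 0,"dy": 0,"dz": 0.004,"twist": 0},
    {"hand": 0.5,"dx": 0,"dy": 0,"dz": -0.02,"twist": 0},
    {"hand": 0.5,"dx": 0,"dy": 0,"dz": -0.1,"twist": 0},
    {"hand": 0.3,"dx": 0,"dy": 0,"dz": -0.2,"twist": 0},
    {"hand": 0,"dx": 0,"dy": 0,"dz": -0.25,"twist": 0}
  ]
}}

```text
time_s: 8.1
tool_pos: [0.5908, -0.0208, 0.2571]
orientation: [3.134, -0.002, 1.431]
force: [1.2, 0.6, 0.1]
width: 0.823
grip_force: 0.0
```

```bash
python3 - <<'E'
from h import *
st(); chain([(.55,-.19,.32,0)])
E
```

```text
t 8.10 pos [ 0.5908 -0.0208  0.2571] rpy [ 3.1337e+00 -1.5000e-03  1.4314e+00] F [1.2 0.6 0.1] w 0.823 g 0.0
dx -0.3464 dy -0.0337 dz -0.1259 twist 0.4556 dist 185 mm rot 82
```

Request:
{"method": "servo_tool", "body": {
  "targets": [
    {"hand": 0,"dx": -0.346,"dy": -0.034,"dz": -0.126,"twist": 0.46},
    {"hand": 0,"dx": -0.346,"dy": -0.034,"dz": -0.126,"twist": 0.46},
    {"hand": 0,"dx": -0.346,"dy": -0.034,"dz": -0.126,"twist": 0.46},
    {"hand": 0,"dx": -0.346,"dy": -0.034,"dz": -0.126,"twist": 0.46},
    {"hand": 0,"dx": -0.346,"dy": -0.034,"dz": -0.126,"twist": 0.46},
    {"hand": 0,"dx": -0.346,"dy": -0.034,"dz": -0.126,"twist": 0.46},
    {"hand": 0,"dx": -0.346,"dy": -0.034,"dz": -0.126,"twist": 0.46},
    {"hand": 0,"dx": -0.346,"dy": -0.034,"dz": -0.126,"twist": 0.46}
  ]
}}

```text
time_s: 8.9
tool_pos: [0.5481, -0.1904, 0.3155]
orientation: [3.141, -0.001, 0.225]
force: [0.4, 0.1, -0.4]
width: 1.002
grip_force: 0.0
```

Request:
{"method": "servo_tool", "body": {
  "targets": [
    {"hand": 0,"dx": 0,"dy": 0,"dz": 0,"twist": 0.08},
    {"hand": 0,"dx": 0,"dy": 0,"dz": 0,"twist": 0.08},
    {"hand": 0,"dx": 0,"dy": 0,"dz": 0,"twist": 0.08},
    {"hand": 0,"dx": 0,"dy": 0,"dz": 0,"twist": 0.08}
  ]
}}

```text
time_s: 9.3
tool_pos: [0.5481, -0.1902, 0.3151]
orientation: [3.141, -0.001, -0.018]
force: [0.5, -1.0, -0.7]
width: 1.0
grip_force: 0.0
```

```bash
python3 - <<'E'
from h import *
st(); w=grab("wrist","w4"); v=grab("top","t4"); st()
np.savez("pics/w4.npz",**w); np.savez("pics/t4.npz",**v)
g=hmask(w,(45,80,50),(85,255,255)); y,x=np.nonzero(g); print("green wrist",g.sum(),rect(cast(w,np.c_[x,y],0)))
g=hmask(v,(45,80,50),(85,255,255));g[:,:295]=False; y,x=np.nonzero(g); print("green top",rect(cast(v,np.c_[x,y],0)))
# tray on scale
m=big(red(v)); D=pts(v,m); z1=np.percentile(D[:,2],99.5); y,x=np.nonzero(m)
rim=D[abs(D[:,2]-.095)<.004]; print("tray",z1,rect(rim), "cast",rect(cast(v,np.c_[x,y],.095)))
E
```

```text
t 9.30 pos [ 0.5481 -0.1902  0.3151] rpy [ 3.1413e+00 -1.0000e-03 -1.7600e-02] F [ 0.5 -1.  -0.7] w 1.000 g 0.0
t 9.40 pos [ 0.548  -0.1903  0.3148] rpy [ 3.1415e+00 -5.0000e-04 -1.8300e-02] F [-0.4 -0.9  0.1] w 1.000 g 0.0
green wrist 4150 [592.5, -191.6, 191.0, 125.8, 1.7]
green top [593.6, -190.5, 190.4, 125.6, 1.4]
tray 0.13025349763002728 [656.2, -30.6, 129.7, 145.3, 82.2] cast [655.2, -30.6, 129.5, 144.9, 82.2]
```

View pics/w4.png

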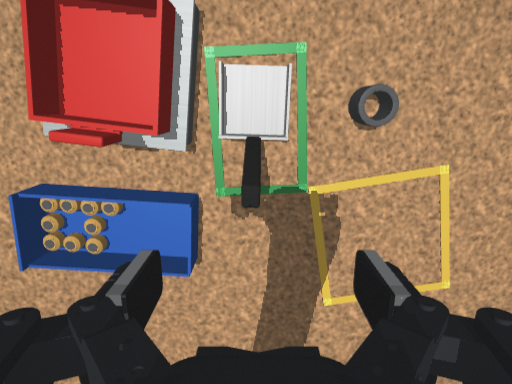

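```bash
cat >> h.py <<'E'
def scoop_pose(w):
    D=pts(w,w["d"]>0); yy,xx=np.nonzero(w["d"]>0); px=w["hsv"][yy,xx]
    near=(abs(D[:,0]-.6)<.13)&(abs(D[:,1]+.19)<.09)
    h=D[near&(D[:,2]>.045)&(D[:,2]<.16)&(px[:,2]<90)]
    A=np.c_[h[:,2],np.ones(len(h))]
    k=np.linalg.lstsq(A,h[:,:2],rcond=None)[0]
    # pan floor: light, low
    p=D[near&(px[:,1]<70)&(px[:,2]>110)&(D[:,2]<.045)]
    return h,k,p
E
python3 - <<'E'
from h import *
for n in("w4","t4"):
    w=dict(np.load(f"pics/{n}.npz")); h,k,p=scoop_pose(w)
    print(n,len(h),"z",h[:,2].min().round(3),h[:,2].max().round(3),"xy at z .099",(k[0]*.099+k[1]).round(4),"slope",k[0].round(3),"lean dir",np.degrees(np.arctan2(-k[0,1],-k[0,0])).round(1))
    for a,b in((.05,.075),(.075,.1),(.1,.125),(.125,.15)):
        q=h[(h[:,2]>=a)&(h[:,2]<b)]
        if len(q): print("  ",a,q.min(0).round(4),q.max(0).round(4),len(q))
    t=h[h[:,2]>.128]; print("top face",rect(t))
    print(" pan",len(p),rect(p),rect(p[p[:,2]<.01]),rect(p[(p[:,2]>.026)]))
E
```

```text
w4 1720 z 0.045 0.143 xy at z .099 [ 0.5921 -0.1599] slope [-1.446 -0.669] lean dir 24.8
   0.05 [ 0.5658 -0.1934  0.05  ] [ 0.7157 -0.1     0.075 ] 443
   0.075 [ 0.5559 -0.1931  0.075 ] [ 0.7153 -0.1     0.0998] 401
   0.1 [ 0.5458 -0.1927  0.1   ] [ 0.5587 -0.1748  0.1249] 246
   0.125 [ 0.5206 -0.1924  0.125 ] [ 0.5502 -0.1735  0.1426] 574
top face [534.6, -183.0, 17.9, 28.5, 87.5]
 pan 6868 [644.8, -167.0, 133.9, 162.1, 89.9] [628.3, -179.3, 107.7, 111.6, 87.4] [644.8, -165.4, 130.7, 162.1, 89.9]
t4 145 z 0.045 0.141 xy at z .099 [ 0.5502 -0.1783] slope [-0.401 -0.053] lean dir 7.6
   0.05 [ 0.5488 -0.1893  0.0568] [ 0.5748 -0.174   0.0744] 17
   0.075 [ 0.5399 -0.1882  0.0779] [ 0.5675 -0.1731  0.0961] 20
   0.1 [ 0.53   -0.1879  0.1008] [ 0.557  -0.1731  0.1235] 24
   0.125 [ 0.5225 -0.1897  0.1255] [ 0.5494 -0.1723  0.1412] 76
top face [536.1, -180.9, 16.0, 26.7, 86.3]
 pan 729 [599.7, -164.0, 125.6, 259.3, 89.3] [559.6, -168.8, 91.9, 200.5, 76.7] [646.9, -164.6, 125.6, 164.9, 89.3]
```

```bash
python3 - <<'E'
from h import *
st(); chain([(.546,-.1837,.16,-.047),(.546,-.1837,.105,-.047)])
E
```

```text
t 9.40 pos [ 0.548  -0.1903  0.3148] rpy [ 3.1415e+00 -5.0000e-04 -1.8300e-02] F [-0.4 -0.9  0.1] w 1.000 g 0.0
dx -0.0042 dy -0.0131 dz 0.3096 twist 0.0091 dist 155 mm rot 2
dx 0.0000 dy -0.0000 dz 0.1100 twist -0.0000 dist 55 mm rot -0
```

Request:
{"method": "servo_tool", "body": {
  "targets": [
    {"hand": 0,"dx": -0.004,"dy": -0.013,"dz": 0.1,"twist": 0.009},
    {"hand": 0,"dx": -0.004,"dy": -0.013,"dz": 0.2,"twist": 0.009},
    {"hand": 0,"dx": -0.004,"dy": -0.013,"dz": 0.29,"twist": 0.009},
    {"hand": 0,"dx": -0.004,"dy": -0.013,"dz": 0.36,"twist": 0.009},
    {"hand": 0,"dx": -0.004,"dy": -0.013,"dz": 0.41,"twist": 0.009},
    {"hand": 0,"dx": -0.004,"dy": -0.013,"dz": 0.42,"twist": 0.009},
    {"hand": 0,"dx": -0.004,"dy": -0.013,"dz": 0.42,"twist": 0.009},
    {"hand": 0,"dx": -0.004,"dy": -0.013,"dz": 0.42,"twist": 0.009}
  ]
}}

```text
time_s: 10.2
tool_pos: [0.5475, -0.1841, 0.1063]
orientation: [3.141, -0.003, -0.048]
force: [0.4, 1.0, 0.7]
width: 1.003
grip_force: 0.0
```

Request:
{"method": "servo_tool", "body": {
  "targets": [
    {"hand": 1,"dx": 0,"dy": 0,"dz": 0,"twist": 0},
    {"hand": 1,"dx": 0,"dy": 0,"dz": 0,"twist": 0},
    {"hand": 1,"dx": 0,"dy": 0,"dz": 0,"twist": 0},
    {"hand": 1,"dx": 0,"dy": 0,"dz": 0,"twist": 0},
    {"hand": 1,"dx": 0,"dy": 0,"dz": 0,"twist": 0},
    {"hand": 1,"dx": 0,"dy": 0,"dz": 0,"twist": 0},
    {"hand": 1,"dx": 0,"dy": 0,"dz": 0,"twist": 0}
  ]
}}

```text
time_s: 10.9
tool_pos: [0.5462, -0.1838, 0.1049]
orientation: [3.141, -0.0, -0.048]
force: [-1.3, 0.3, 2.4]
width: 0.2
grip_force: 58.6
```

```bash
python3 - <<'E'
from h import *
st()
E
```

```text
t 10.90 pos [ 0.5462 -0.1838  0.1049] rpy [ 3.1414e+00 -3.0000e-04 -4.8100e-02] F [-1.3  0.3  2.4] w 0.200 g 58.6
```

Request:
{"method": "servo_tool", "body": {
  "targets": [
    {"hand": 1,"dx": 0,"dy": 0,"dz": -0.02,"twist": 0},
    {"hand": 1,"dx": 0,"dy": 0,"dz": -0.05,"twist": 0},
    {"hand": 1,"dx": 0,"dy": 0,"dz": -0.06,"twist": 0},
    {"hand": 1,"dx": 0,"dy": 0,"dz": -0.06,"twist": 0}
  ]
}}

```text
time_s: 11.3
tool_pos: [0.5467, -0.184, 0.1353]
orientation: [3.141, -0.002, -0.048]
force: [-0.4, -0.7, -1.4]
width: 0.2
grip_force: 58.5
```

Request:
{"method": "servo_tool", "body": {
  "targets": [
    {"hand": 0.84,"dx": 0,"dy": 0,"dz": 0,"twist": 0},
    {"hand": 0.84,"dx": 0,"dy": 0,"dz": 0,"twist": 0}
  ]
}}

```text
time_s: 11.5
tool_pos: [0.5454, -0.1837, 0.1336]
orientation: [-3.141, 0.002, -0.048]
force: [-0.5, -0.1, -1.0]
width: 0.203
grip_force: 58.5
```

Request:
{"method": "servo_tool", "body": {
  "targets": [
    {"hand": 0.81,"dx": 0,"dy": 0,"dz": 0,"twist": 0},
    {"hand": 0.81,"dx": 0,"dy": 0,"dz": 0,"twist": 0}
  ]
}}

```text
time_s: 11.7
tool_pos: [0.5457, -0.1837, 0.1339]
orientation: [-3.141, 0.001, -0.048]
force: [-0.3, -0.1, -1.1]
width: 0.202
grip_force: 58.5
```

Request:
{"method": "servo_tool", "body": {
  "targets": [
    {"hand": 0.8,"dx": 0,"dy": 0,"dz": 0,"twist": 0},
    {"hand": 0.8,"dx": 0,"dy": 0,"dz": 0,"twist": 0}
  ]
}}

```text
time_s: 11.9
tool_pos: [0.546, -0.1838, 0.1343]
orientation: [-3.142, 0.0, -0.048]
force: [-0.4, -0.6, -1.8]
width: 0.206
grip_force: 58.5
```

Request:
{"method": "servo_tool", "body": {
  "targets": [
    {"hand": 0.795,"dx": 0,"dy": 0,"dz": 0,"twist": 0},
    {"hand": 0.795,"dx": 0,"dy": 0,"dz": 0,"twist": 0}
  ]
}}

```text
time_s: 12.1
tool_pos: [0.5461, -0.1838, 0.1345]
orientation: [3.142, -0.0, -0.048]
force: [0.0, -0.2, -1.8]
width: 0.206
grip_force: 31.9
```

```bash
python3 - <<'E'
from h import *
st(); w=grab("wrist","w5"); v=grab("side","s5")
c=w["im"]; d=v["im"][130:230,200:330]
o=np.zeros((384,512+338,3),np.uint8); o[:,:512]=c; o[:260,512:]=cv2.resize(d,(338,260),interpolation=cv2.INTER_CUBIC)
cv2.imwrite("pics/c5.png",cv2.resize(o,(800,361))[:,:,::-1])
E
```

```text
t 12.10 pos [ 0.5461 -0.1838  0.1345] rpy [ 3.1416 -0.     -0.0482] F [ 0.  -0.2 -1.8] w 0.206 g 31.9
```

View pics/c5.png

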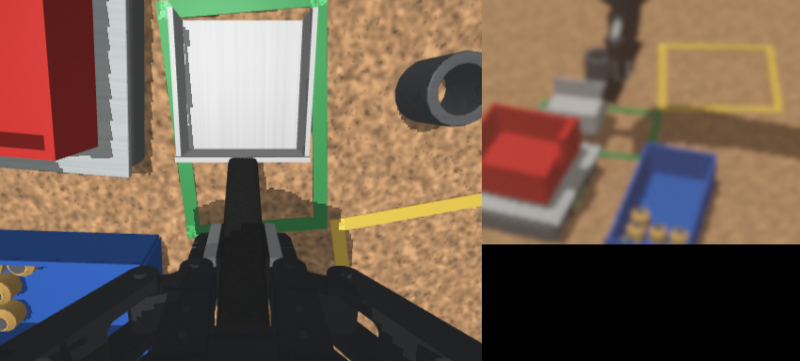

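Request:
{"method": "servo_tool", "body": {
  "targets": [
    {"hand": 0.793,"dx": 0,"dy": 0,"dz": 0,"twist": 0},
    {"hand": 0.793,"dx": 0,"dy": 0,"dz": 0,"twist": 0}
  ]
}}

```text
time_s: 12.4
tool_pos: [0.5461, -0.1838, 0.1344]
orientation: [3.142, 0.0, -0.048]
force: [0.3, -0.4, -1.1]
width: 0.211
grip_force: 20.8
```

Request:
{"method": "servo_tool", "body": {
  "targets": [
    {"hand": 0.791,"dx": 0,"dy": 0,"dz": 0,"twist": 0},
    {"hand": 0.791,"dx": 0,"dy": 0,"dz": 0,"twist": 0}
  ]
}}

```text
time_s: 12.6
tool_pos: [0.5461, -0.1838, 0.1345]
orientation: [3.142, -0.0, -0.048]
force: [-0.2, 0.1, -1.4]
width: 0.208
grip_force: 9.7
```

```bash
cat >> h.py <<'E'
def pan_tilt(w):
    "pan floor seen by wrist camera: lip-down tilt in deg, floor points in tool frame mm"
    T=toolT(); m=(w["hsv"][:,:,1]<60)&(w["hsv"][:,:,2]>120)&(w["d"]>0); m[:,:170]=False; m[:,345:]=False
    if not m.any(): return None
    D=(pts(w,m)-T[:3,3])@T[:3,:3]; D=D[(abs(D[:,1])<.034)&(D[:,0]>.03)&(D[:,0]<.13)&(D[:,2]>.05)]
    for _ in range(4):
        A=np.c_[D[:,0],np.ones(len(D))];k=np.linalg.lstsq(A,D[:,2],rcond=None)[0]; r=D[:,2]-A@k; D=D[abs(r)<max(.004,1.5*np.std(r))]
    return np.degrees(np.arctan(k[0])).round(2),len(D),(D.min(0)*1e3).round(0),(D.max(0)*1e3).round(0)
E
python3 - <<'E'
from h import *
st(); print(pan_tilt(grab("wrist")))
E
```

```text
t 12.60 pos [ 0.5461 -0.1838  0.1345] rpy [ 3.1416 -0.     -0.0482] F [-0.2  0.1 -1.4] w 0.208 g 9.7
(np.float64(0.09), 14389, array([ 33., -34.,  99.]), array([118.,  34., 104.]))
```

Request:
{"method": "servo_tool", "body": {
  "targets": [
    {"hand": 0.79,"dx": 0,"dy": 0,"dz": 0,"twist": 0},
    {"hand": 0.79,"dx": 0,"dy": 0,"dz": 0,"twist": 0},
    {"hand": 0.79,"dx": 0,"dy": 0,"dz": 0,"twist": 0}
  ]
}}

```text
time_s: 12.95
tool_pos: [0.546, -0.1838, 0.1344]
orientation: [3.142, 0.0, -0.048]
force: [-0.4, -0.0, -2.4]
width: 0.211
grip_force: 4.2
```

```bash
python3 - <<'E'
from h import *
st(); print(pan_tilt(grab("wrist")))
E
```

```text
t 12.95 pos [ 0.546  -0.1838  0.1344] rpy [ 3.1415e+00  1.0000e-04 -4.8200e-02] F [-0.4 -0.  -2.4] w 0.211 g 4.2
(np.float64(15.94), 7405, array([ 30., -34., 114.]), array([ 86.,  34., 136.]))
```

Request:
{"method": "servo_tool", "body": {
  "targets": [
    {"hand": 1,"dx": 0,"dy": 0,"dz": 0,"twist": 0},
    {"hand": 1,"dx": 0,"dy": 0,"dz": 0,"twist": 0},
    {"hand": 1,"dx": -0.05,"dy": 0,"dz": -0.1,"twist": 0},
    {"hand": 1,"dx": -0.1,"dy": 0,"dz": -0.2,"twist": 0},
    {"hand": 1,"dx": -0.12,"dy": 0,"dz": -0.25,"twist": 0},
    {"hand": 1,"dx": -0.12,"dy": 0,"dz": -0.26,"twist": 0},
    {"hand": 1,"dx": -0.12,"dy": 0,"dz": -0.26,"twist": 0}
  ]
}}

```text
time_s: 13.7
tool_pos: [0.4869, -0.1811, 0.2658]
orientation: [3.14, -0.004, -0.048]
force: [0.9, -1.5, -2.0]
width: 0.203
grip_force: 59.1
```

```bash
python3 - <<'E'
from h import *
st()
now=grab("wrist"); print("tilt",pan_tilt(now))
for n,w in(("w4",dict(np.load("pics/w4.npz"))),("t4",dict(np.load("pics/t4.npz"))),("w3",None)):
    if w is None: continue
    m=hmask(w,(105,120,40),(125,255,255))&(w["d"]>0); m=big(m); D=pts(w,m)
    for lo,hi in((.047,.0535),(.056,.066),(.001,.008)):
        q=D[(D[:,2]>lo)&(D[:,2]<hi)]; print(n,lo,len(q),rect(q) if len(q) else "")
    # rim projected along yaw 85
    for a in (84.5,85.2,86):
        u=np.array([np.cos(np.radians(a)),np.sin(np.radians(a))]);vv=np.array([-u[1],u[0]])
        q=D[D[:,2]>.047]; print("  ",a,"u",np.percentile(q[:,:2]@u,[.5,99.5]).round(4),"v",np.percentile(q[:,:2]@vv,[.5,99.5]).round(4))
E
```

```text
t 13.70 pos [ 0.4869 -0.1811  0.2658] rpy [ 3.1402 -0.0036 -0.0485] F [ 0.9 -1.5 -2. ] w 0.203 g 59.1
tilt (np.float64(15.72), 7407, array([ 30., -34., 113.]), array([ 86.,  34., 131.]))
w4 0.047 1470 [459.1, 2.9, 213.8, 100.7, 85.2]
w4 0.056 535 [468.4, 108.1, 5.8, 98.9, 85.6]
w4 0.001 4188 [460.5, 2.4, 213.0, 98.0, 85.2]
   84.5 u [-0.0603  0.1551] v [-0.5081 -0.407 ]
   85.2 u [-0.0656  0.1493] v [-0.5076 -0.4084]
   86 u [-0.0724  0.143 ] v [-0.5093 -0.4084]
t4 0.047 268 [460.5, 2.9, 210.8, 100.1, 85.1]
t4 0.056 68 [460.7, 6.7, 209.6, 96.5, 85.3]
t4 0.001 1474 [459.0, 4.6, 207.6, 96.6, 85.2]
   84.5 u [-0.0584  0.1558] v [-0.5084 -0.4073]
   85.2 u [-0.0638  0.1501] v [-0.5085 -0.4086]
   86 u [-0.0702  0.1439] v [-0.5097 -0.4083]
```

```bash
cat >> h.py <<'E'
BO=np.array([.4621,.0300]);BY=np.radians(85.2);BU=np.array([np.cos(BY),np.sin(BY)]);BV=np.array([-BU[1],BU[0]])
def b2w(x,y): return BO+x*BU+y*BV
def w2b(P): return np.c_[(P[:,:2]-BO)@BU,(P[:,:2]-BO)@BV]
def caps_in_bin(w):
    D=pts(w,w["d"]>0);b=w2b(D); k=(b[:,0]>-.13)&(b[:,0]<.0775)&(abs(b[:,1])<.046)&(D[:,2]>.021)&(D[:,2]<.033)
    return D[k],b[k]
def scoop_in_bin(s,xo,tilt=0,dz=0):
    "TCP xyz,yaw so the scoop origin sits at bin x=xo (flat on floor)"
    pass
E
python3 - <<'E'
from h import *
w=dict(np.load("pics/w4.npz")); m=hmask(w,(12,90,60),(32,255,255))|((w["hsv"][:,:,2]<110)&(w["hsv"][:,:,1]<90))
yy,xx=np.nonzero(w["d"]>0); D=pts(w,w["d"]>0); b=w2b(D)
k=(b[:,0]>-.13)&(b[:,0]<.0775)&(abs(b[:,1])<.046)&(D[:,2]>.0215)&(D[:,2]<.031)
g=np.zeros((384,512),np.uint8); g[yy[k],xx[k]]=1; g=cv2.erode(g,np.ones((2,2)))
n,l,S,c=cv2.connectedComponentsWithStats(g)
for i in range(1,n):
    if S[i,4]>20: q=w2b(cast(w,c[i][None],.026))[0]*1e3; print(S[i,4],q.round(0))
w=grab("wrist"); T=toolT(); m=(w["hsv"][:,:,1]<50)&(w["hsv"][:,:,2]>90)&(w["d"]>0)
L=(pts(w,m)-T[:3,3])@T[:3,:3]; L=L[(abs(L[:,1])<.06)&(L[:,0]>.0)&(L[:,0]<.14)&(L[:,2]>.05)&(L[:,2]<.15)]
for a in np.arange(.02,.12,.015):
    q=L[(L[:,0]>a)&(L[:,0]<a+.015)]; print(round(a,3),len(q),(q.min(0)*1e3).round(1) if len(q) else "",(q.max(0)*1e3).round(1) if len(q) else "")
E
```

```text
176 [ 58. -27.]
174 [ 32. -27.]
184 [  5. -26.]
171 [-22. -27.]
198 [60.  0.]
192 [2. 0.]
189 [60. 28.]
174 [33. 27.]
183 [ 2. 29.]
0.02 2731 [ 20.  -41.9  79.7] [ 35.   41.9 117.9]
0.035 2693 [ 35.  -41.8  83.2] [ 50.   41.9 122.6]
0.05 2796 [ 50.  -41.7  87.7] [ 65.   41.9 125.7]
0.065 2671 [ 65.1 -41.8  92.1] [ 80.   41.8 130.3]
0.08 1178 [ 80.  -41.8  96.5] [ 93.5  41.9 132.2]
0.095 0  
0.11 0
```

```bash
python3 - <<'E'
from h import *
st(); p=b2w(-.124,0); chain([(p[0],p[1],.265,1.487)]); 
for x in(-.124,-.08): print(b2w(x,0))
E
```

```text
t 13.80 pos [ 0.4857 -0.1806  0.2628] rpy [-3.1406e+00  2.5000e-03 -4.7800e-02] F [ 0.1 -0.2 -3.2] w 0.199 g 59.1
dx -0.0761 dy -0.1705 dz -0.0043 twist -0.4886 dist 93 mm rot -88
[ 0.45172395 -0.09356511]
[ 0.45540577 -0.04971943]
```

Request:
{"method": "servo_tool", "body": {
  "targets": [
    {"hand": 1,"dx": -0.02,"dy": -0.04,"dz": -0.004,"twist": -0.489},
    {"hand": 1,"dx": -0.04,"dy": -0.09,"dz": -0.004,"twist": -0.489},
    {"hand": 1,"dx": -0.06,"dy": -0.13,"dz": -0.004,"twist": -0.489},
    {"hand": 1,"dx": -0.076,"dy": -0.17,"dz": -0.004,"twist": -0.489},
    {"hand": 1,"dx": -0.076,"dy": -0.17,"dz": -0.004,"twist": -0.489},
    {"hand": 1,"dx": -0.076,"dy": -0.17,"dz": -0.004,"twist": -0.489},
    {"hand": 1,"dx": -0.076,"dy": -0.17,"dz": -0.004,"twist": -0.489},
    {"hand": 1,"dx": -0.076,"dy": -0.17,"dz": -0.004,"twist": -0.489}
  ]
}}

```text
time_s: 14.6
tool_pos: [0.4515, -0.0938, 0.2641]
orientation: [-3.137, 0.0, 1.159]
force: [0.5, -0.7, -1.4]
width: 0.203
grip_force: 59.1
```

Request:
{"method": "servo_tool", "body": {
  "targets": [
    {"hand": 1,"dx": 0,"dy": 0,"dz": 0,"twist": -0.107},
    {"hand": 1,"dx": 0,"dy": 0,"dz": 0,"twist": -0.107},
    {"hand": 1,"dx": 0,"dy": 0,"dz": 0,"twist": -0.107},
    {"hand": 1,"dx": 0,"dy": 0,"dz": 0,"twist": -0.107},
    {"hand": 1,"dx": 0,"dy": 0,"dz": 0,"twist": -0.107}
  ]
}}

```text
time_s: 15.1
tool_pos: [0.4518, -0.094, 0.265]
orientation: [-3.139, -0.001, 1.487]
force: [-0.8, -0.0, -1.6]
width: 0.205
grip_force: 59.1
```

```bash
python3 - <<'E'
from h import *
st(); w=grab("wrist","w6"); print(pan_tilt(w)); st()
p=b2w(-.124,0); chain([(p[0],p[1],.145,1.487)]); s=toolT(); print("bin xy",w2b(s[:3,3][None])*1e3)
E
```

```text
t 15.10 pos [ 0.4518 -0.094   0.265 ] rpy [-3.1388e+00 -1.0000e-03  1.4875e+00] F [-0.8 -0.  -1.6] w 0.205 g 59.1
(np.float64(15.95), 7548, array([ 30., -34., 114.]), array([ 86.,  34., 134.]))
t 15.15 pos [ 0.4519 -0.094   0.2653] rpy [-3.1394e+00 -8.0000e-04  1.4875e+00] F [ 0.2 -0.4 -1.5] w 0.205 g 59.1
dx 0.0008 dy -0.0004 dz 0.2406 twist 0.0002 dist 120 mm rot 0
bin xy [[-124.41436552   -0.21918241]]
```

View pics/w6.png

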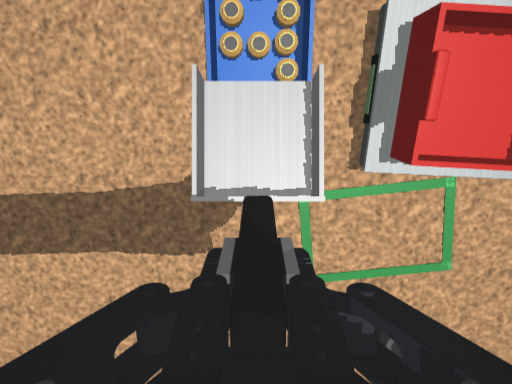

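Request:
{"method": "servo_tool", "body": {
  "targets": [
    {"hand": 1,"dx": 0,"dy": 0,"dz": 0.08,"twist": 0},
    {"hand": 1,"dx": 0,"dy": 0,"dz": 0.16,"twist": 0},
    {"hand": 1,"dx": 0,"dy": 0,"dz": 0.21,"twist": 0},
    {"hand": 1,"dx": 0,"dy": 0,"dz": 0.24,"twist": 0},
    {"hand": 1,"dx": 0,"dy": 0,"dz": 0.24,"twist": 0}
  ]
}}

```text
time_s: 15.65
tool_pos: [0.4502, -0.0938, 0.1439]
orientation: [-3.136, -0.001, 1.488]
force: [-0.9, -0.2, -0.8]
width: 0.205
grip_force: 59.1
```

Request:
{"method": "servo_tool", "body": {
  "targets": [
    {"hand": 1,"dx": 0,"dy": 0,"dz": 0.015,"twist": 0},
    {"hand": 1,"dx": 0,"dy": 0,"dz": 0.03,"twist": 0},
    {"hand": 1,"dx": 0,"dy": 0,"dz": 0.04,"twist": 0},
    {"hand": 1,"dx": 0,"dy": 0,"dz": 0.04,"twist": 0}
  ]
}}

```text
time_s: 16.05
tool_pos: [0.4554, -0.0953, 0.1289]
orientation: [3.135, 0.001, 1.486]
force: [1.3, -1.2, 5.6]
width: 0.202
grip_force: 59.5
```

Request:
{"method": "servo_tool", "body": {
  "targets": [
    {"hand": 1,"dx": 0,"dy": 0,"dz": 0.01,"twist": 0},
    {"hand": 1,"dx": 0,"dy": 0,"dz": 0.02,"twist": 0},
    {"hand": 1,"dx": 0,"dy": 0,"dz": 0.03,"twist": 0},
    {"hand": 1,"dx": 0,"dy": 0,"dz": 0.03,"twist": 0}
  ]
}}

```text
time_s: 16.45
tool_pos: [0.4554, -0.0956, 0.1138]
orientation: [3.135, 0.002, 1.486]
force: [0.5, -1.9, 5.0]
width: 0.201
grip_force: 58.5
```

```bash
python3 - <<'E'
from h import *
st(); w=grab("wrist","w7"); print(pan_tilt(w)); st();s=toolT(); print("bin xy",w2b(s[:3,3][None])*1e3)
E
```

```text
t 16.45 pos [ 0.4554 -0.0956  0.1138] rpy [3.1346e+00 1.5000e-03 1.4856e+00] F [ 0.5 -1.9  5. ] w 0.201 g 58.5
(np.float64(2.27), 13426, array([ 30., -34., 101.]), array([129.,  34., 110.]))
t 16.50 pos [ 0.4553 -0.0954  0.1139] rpy [3.1346e+00 1.4000e-03 1.4860e+00] F [ 0.4 -1.6  3.7] w 0.201 g 58.4
bin xy [[-125.50982267   -3.75862937]]
```

Request:
{"method": "servo_tool", "body": {
  "targets": [
    {"hand": 1,"dx": 0,"dy": -0.003,"dz": 0.004,"twist": 0},
    {"hand": 1,"dx": 0,"dy": -0.006,"dz": 0.008,"twist": 0},
    {"hand": 1,"dx": 0,"dy": -0.006,"dz": 0.012,"twist": 0},
    {"hand": 1,"dx": 0,"dy": -0.006,"dz": 0.012,"twist": 0}
  ]
}}

```text
time_s: 16.9
tool_pos: [0.4532, -0.0951, 0.1092]
orientation: [3.133, 0.002, 1.486]
force: [0.4, -1.8, 13.5]
width: 0.203
grip_force: 59.2
```

```bash
python3 - <<'E'
from h import *
st(); w=grab("wrist","w7"); print(pan_tilt(w)); st();s=toolT(); print("bin xy",w2b(s[:3,3][None])*1e3)
E
```

```text
t 16.90 pos [ 0.4532 -0.0951  0.1092] rpy [3.1331e+00 2.1000e-03 1.4864e+00] F [ 0.4 -1.8 13.5] w 0.203 g 59.2
(np.float64(-0.07), 13907, array([ 34., -34.,  98.]), array([130.,  34., 105.]))
t 16.95 pos [ 0.4532 -0.0951  0.1092] rpy [3.1332e+00 2.1000e-03 1.4864e+00] F [ 0.1 -1.7 12.9] w 0.204 g 59.2
bin xy [[-125.45035895   -1.58054997]]
```

View pics/w7.png

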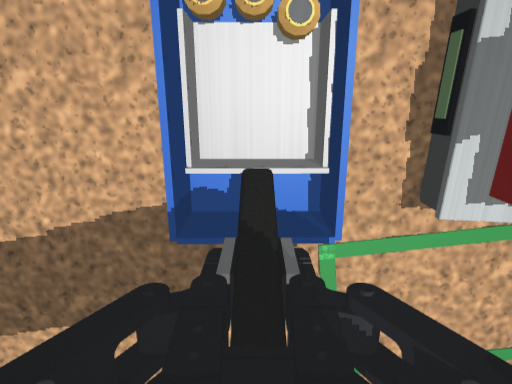

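Request:
{"method": "servo_tool", "body": {
  "targets": [
    {"hand": 1,"dx": 0.01,"dy": -0.003,"dz": -0.002,"twist": 0},
    {"hand": 1,"dx": 0.022,"dy": -0.003,"dz": -0.002,"twist": 0},
    {"hand": 1,"dx": 0.034,"dy": -0.003,"dz": -0.002,"twist": 0},
    {"hand": 1,"dx": 0.046,"dy": -0.003,"dz": -0.002,"twist": 0},
    {"hand": 1,"dx": 0.058,"dy": -0.003,"dz": -0.002,"twist": 0},
    {"hand": 1,"dx": 0.07,"dy": -0.003,"dz": -0.002,"twist": 0},
    {"hand": 1,"dx": 0.076,"dy": -0.003,"dz": -0.002,"twist": 0},
    {"hand": 1,"dx": 0.076,"dy": -0.003,"dz": -0.002,"twist": 0}
  ]
}}

```text
time_s: 17.75
tool_pos: [0.4542, -0.0568, 0.1093]
orientation: [3.134, 0.002, 1.487]
force: [-0.3, -1.6, 8.4]
width: 0.204
grip_force: 58.7
```

```bash
cat >> h.py <<'E'
def caps_now(w,zlo=.02):
    "dark-bore / brass blobs near the scoop: centroid in tool frame mm + height"
    T=toolT(); m=hmask(w,(12,90,50),(32,255,255))&(w["d"]>0)
    D=pts(w,m); L=(D-T[:3,3])@T[:3,:3]; k=(L[:,0]>0)&(L[:,0]<.25)&(abs(L[:,1])<.048)&(D[:,2]>zlo)
    g=np.zeros(m.shape,np.uint8); y,x=np.nonzero(m); g[y[k],x[k]]=1
    n,l,S,c=cv2.connectedComponentsWithStats(g); return [(S[i,4],w2b(pts(w,l==i).mean(0)[None])[0].round(3),pts(w,l==i)[:,2].max().round(3)) for i in range(1,n) if S[i,4]>25]
E
python3 - <<'E'
from h import *
st(); w=grab("wrist","w8"); v=grab("top","t8"); print(pan_tilt(w)); s=toolT(); b=w2b(s[:3,3][None])*1e3; print("bin xy",b,"lip",b[0,0]+119)
for c in caps_now(w): print(c)
o=np.zeros((384,760,3),np.uint8); o[:,:400]=w["im"][:, 60:460]; o[:,400:]=cv2.resize(v["im"][185:260,210:280],(360,384),interpolation=cv2.INTER_CUBIC); cv2.imwrite("pics/c8.png",o[:,:,::-1])
E
```

```text
t 17.75 pos [ 0.4542 -0.0568  0.1093] rpy [3.1343e+00 1.6000e-03 1.4868e+00] F [-0.3 -1.6  8.4] w 0.204 g 58.7
(np.float64(-0.02), 10719, array([ 34., -34.,  98.]), array([127.,  34., 105.]))
bin xy [[-87.16059232   0.64107804]] lip 31.839407679034096
(np.int32(1547), array([0.022, 0.026]), np.float64(0.031))
(np.int32(570), array([0.033, 0.001]), np.float64(0.029))
(np.int32(2428), array([ 0.016, -0.019]), np.float64(0.031))
```

View pics/c8.png

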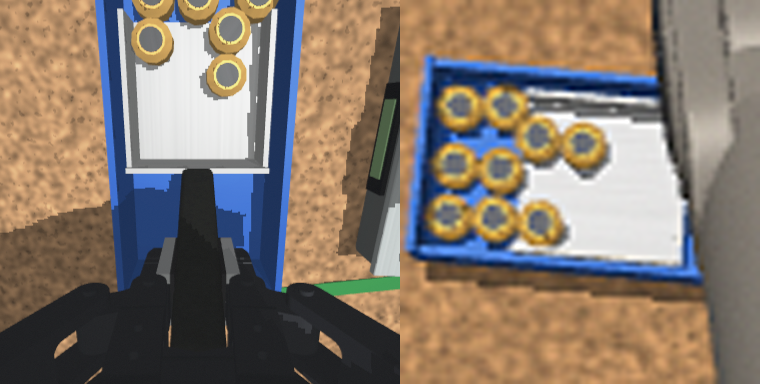

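```bash
python3 - <<'E'
from h import *
chain([(None,None,.255,1.4868),(.6566,-.0712,.255,1.4346),(None,None,.222,None)])
E
```

```text
dx 0.0000 dy 0.0000 dz -0.2914 twist -0.0000 dist 146 mm rot -0
dx 0.0053 dy 0.4059 dz -0.0000 twist 0.0166 dist 203 mm rot 3
dx 0.0000 dy 0.0000 dz 0.0660 twist -0.0000 dist 33 mm rot -0
```

Request:
{"method": "servo_tool", "body": {
  "targets": [
    {"hand": 1,"dx": 0,"dy": 0,"dz": -0.01,"twist": 0},
    {"hand": 1,"dx": 0,"dy": 0,"dz": -0.03,"twist": 0},
    {"hand": 1,"dx": 0,"dy": 0,"dz": -0.07,"twist": 0},
    {"hand": 1,"dx": 0,"dy": 0,"dz": -0.12,"twist": 0},
    {"hand": 1,"dx": 0,"dy": 0,"dz": -0.18,"twist": 0},
    {"hand": 1,"dx": 0,"dy": 0,"dz": -0.24,"twist": 0},
    {"hand": 1,"dx": 0,"dy": 0,"dz": -0.275,"twist": 0},
    {"hand": 1,"dx": 0,"dy": 0,"dz": -0.292,"twist": 0}
  ]
}}

```text
time_s: 18.65
tool_pos: [0.4515, -0.0555, 0.2546]
orientation: [3.139, 0.001, 1.489]
force: [0.4, -0.6, -3.0]
width: 0.202
grip_force: 59.5
```

```bash
python3 - <<'E'
from h import *
st(); w=grab("wrist","w9"); print(pan_tilt(w)); T=toolT()
for c in caps_now(w,.12): print(c[0],c[1]-w2b(T[:3,3][None])[0],c[2])
E
```

```text
t 18.65 pos [ 0.4515 -0.0555  0.2546] rpy [3.1387e+00 6.0000e-04 1.4885e+00] F [ 0.4 -0.6 -3. ] w 0.202 g 59.5
(np.float64(0.68), 10694, array([ 33., -34., 100.]), array([117.,  34., 106.]))
1925 [ 0.0972167  -0.01418396] 0.175
1055 [0.1022167  0.02681604] 0.175
```

Request:
{"method": "servo_tool", "body": {
  "targets": [
    {"hand": 1,"dx": 0,"dy": 0.015,"dz": 0,"twist": 0},
    {"hand": 1,"dx": 0,"dy": 0.045,"dz": 0,"twist": 0.005},
    {"hand": 1,"dx": 0.001,"dy": 0.09,"dz": 0,"twist": 0.01},
    {"hand": 1,"dx": 0.001,"dy": 0.145,"dz": 0,"twist": 0.017},
    {"hand": 1,"dx": 0.002,"dy": 0.2,"dz": 0,"twist": 0.017},
    {"hand": 1,"dx": 0.003,"dy": 0.255,"dz": 0,"twist": 0.017},
    {"hand": 1,"dx": 0.004,"dy": 0.305,"dz": 0,"twist": 0.017},
    {"hand": 1,"dx": 0.005,"dy": 0.345,"dz": 0,"twist": 0.017}
  ]
}}

```text
time_s: 19.5
tool_pos: [0.6238, -0.0679, 0.2493]
orientation: [-3.137, -0.0, 1.434]
force: [-0.4, 0.2, -2.9]
width: 0.206
grip_force: 59.5
```

Request:
{"method": "servo_tool", "body": {
  "targets": [
    {"hand": 1,"dx": 0,"dy": 0.03,"dz": 0,"twist": 0},
    {"hand": 1,"dx": 0,"dy": 0.052,"dz": 0,"twist": 0},
    {"hand": 1,"dx": 0,"dy": 0.06,"dz": 0,"twist": 0},
    {"hand": 1,"dx": 0,"dy": 0.06,"dz": 0.01,"twist": 0},
    {"hand": 1,"dx": 0,"dy": 0.06,"dz": 0.03,"twist": 0},
    {"hand": 1,"dx": 0,"dy": 0.06,"dz": 0.05,"twist": 0},
    {"hand": 1,"dx": 0,"dy": 0.06,"dz": 0.062,"twist": 0},
    {"hand": 1,"dx": 0,"dy": 0.06,"dz": 0.066,"twist": 0}
  ]
}}

```text
time_s: 20.3
tool_pos: [0.6517, -0.072, 0.2179]
orientation: [-3.139, 0.001, 1.435]
force: [0.3, -0.0, -3.0]
width: 0.199
grip_force: 59.5
```

```bash
cat >> h.py <<'E'
def traypose():
    v=grab("top"); m=big(red(v)); D=pts(v,m); D=D[D[:,2]>.085]; return len(D),rect(D),D
E
python3 - <<'E'
from h import *
st(); w=grab("wrist","w9"); print(pan_tilt(w)); T=toolT()
for c in caps_now(w,.1): print(c[0],c[1]-w2b(T[:3,3][None])[0],c[2])
D=pts(w,red(w)&(w["d"]>0)); L=(D-T[:3,3])@T[:3,:3]*1e3; r=D[(abs(D[:,2]-.095)<.004)]; print("rim",len(r),rect(r))
print(np.percentile(L[(abs(D[:,2]-.095)<.004)],[1,99],axis=0).round(0))
E
```

```text
t 20.30 pos [ 0.6517 -0.072   0.2179] rpy [-3.1389e+00  7.0000e-04  1.4346e+00] F [ 0.3 -0.  -3. ] w 0.199 g 59.5
(np.float64(0.71), 10612, array([ 32., -34., 100.]), array([117.,  34., 107.]))
1931 [ 0.09669162 -0.01828762] 0.138
1053 [0.10469162 0.01971238] 0.138
rim 4136 [659.5, -32.4, 129.7, 134.1, 82.0]
[[-24. -64. 120.]
 [104.  69. 127.]]
```

Request:
{"method": "servo_tool", "body": {
  "targets": [
    {"hand": 0.793,"dx": 0,"dy": 0,"dz": 0,"twist": 0},
    {"hand": 0.792,"dx": 0,"dy": 0,"dz": 0,"twist": 0},
    {"hand": 0.7915,"dx": 0,"dy": 0,"dz": 0,"twist": 0},
    {"hand": 0.791,"dx": 0,"dy": 0,"dz": 0,"twist": 0},
    {"hand": 0.7905,"dx": 0,"dy": 0,"dz": 0,"twist": 0},
    {"hand": 0.7905,"dx": 0,"dy": 0,"dz": 0,"twist": 0}
  ]
}}

```text
time_s: 20.95
tool_pos: [0.6528, -0.0717, 0.2196]
orientation: [3.141, 0.0, 1.435]
force: [0.4, -0.2, -2.5]
width: 0.209
grip_force: 7.0
```

```bash
python3 - <<'E'
from h import *
st(); w=grab("wrist","w10"); print(pan_tilt(w)); T=toolT()
for c in caps_now(w,.05): print(c[0],c[1]-w2b(T[:3,3][None])[0],c[2])
E
```

```text
t 20.95 pos [ 0.6528 -0.0717  0.2196] rpy [3.1413 0.     1.4346] F [ 0.4 -0.2 -2.5] w 0.209 g 7.0
(np.float64(27.59), 3728, array([ 30., -34., 129.]), array([128.,  34., 182.]))
810 [ 0.07265867 -0.01743179] 0.083
749 [0.06765867 0.02156821] 0.095
665 [ 0.04365867 -0.01543179] 0.108
```

Request:
{"method": "servo_tool", "body": {
  "targets": [
    {"hand": 0.7905,"dx": 0,"dy": 0,"dz": 0,"twist": 0},
    {"hand": 0.7903,"dx": 0,"dy": 0,"dz": 0,"twist": 0},
    {"hand": 0.7901,"dx": 0,"dy": 0,"dz": 0,"twist": 0},
    {"hand": 0.79,"dx": 0,"dy": 0,"dz": 0,"twist": 0},
    {"hand": 0.79,"dx": 0,"dy": 0,"dz": 0,"twist": 0},
    {"hand": 1,"dx": 0,"dy": 0,"dz": 0,"twist": 0},
    {"hand": 1,"dx": 0,"dy": 0,"dz": 0,"twist": 0}
  ]
}}

```text
time_s: 21.7
tool_pos: [0.6529, -0.0718, 0.2195]
orientation: [3.141, -0.0, 1.434]
force: [-0.1, 1.6, -1.7]
width: 0.202
grip_force: 58.8
```

```bash
python3 - <<'E'
from h import *
st(); w=grab("wrist","w11"); print(pan_tilt(w)); T=toolT()
for c in caps_now(w,.05): print(c[0],c[1]-w2b(T[:3,3][None])[0],c[2])
v=grab("side","s11")
o=np.zeros((384,800,3),np.uint8); o[:,:400]=w["im"][:,60:460]; o[:,400:]=cv2.resize(v["im"][150:240,170:264],(400,384),interpolation=cv2.INTER_CUBIC); cv2.imwrite("pics/c11.png",o[:,:,::-1])
E
```

```text
t 21.70 pos [ 0.6529 -0.0718  0.2195] rpy [ 3.1413e+00 -1.0000e-04  1.4345e+00] F [-0.1  1.6 -1.7] w 0.202 g 58.8
(np.float64(22.33), 3381, array([ 30., -34., 138.]), array([127.,  34., 181.]))
1473 [ 0.07036251 -0.01243464] 0.079
770 [0.06936251 0.02256536] 0.077
```

View pics/c11.png

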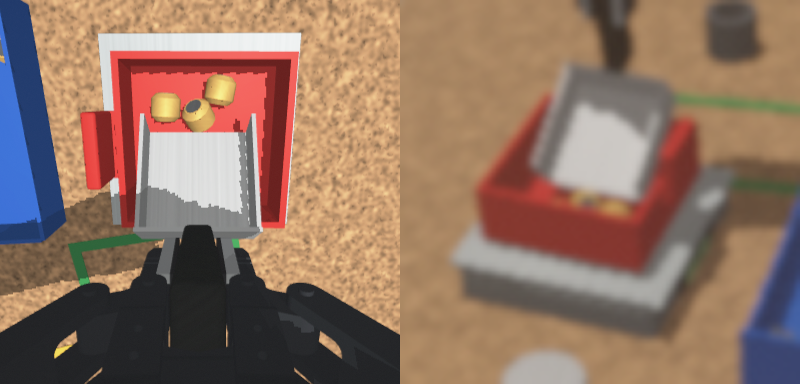

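```bash
cat >> h.py <<'E'
def pan_tilt2(w):
    T=toolT(); m=(w["hsv"][:,:,1]<60)&(w["hsv"][:,:,2]>90)&(w["d"]>0)
    D=(pts(w,m)-T[:3,3])@T[:3,:3]; D=D[(abs(D[:,1])<.036)&(D[:,0]>-.03)&(D[:,0]<.13)&(D[:,2]>.06)&(D[:,2]<.17)]
    for _ in range(5):
        A=np.c_[D[:,0],np.ones(len(D))];k=np.linalg.lstsq(A,D[:,2],rcond=None)[0]; r=D[:,2]-A@k; D=D[abs(r)<max(.003,1.5*np.std(r))]
    return np.degrees(np.arctan(k[0])).round(2),len(D),"lip(tool x,z)",(D[D[:,0].argmax()]*1e3).round(0)
E
python3 - <<'E'
from h import *
chain([(None,None,.3,1.4345),(.4613,.0205,.3,1.487)])
E
```

```text
dx 0.0000 dy 0.0000 dz -0.1609 twist 0.0000 dist 80 mm rot 0
dx 0.1307 dy -0.4046 dz -0.0000 twist -0.0167 dist 213 mm rot -3
```

Request:
{"method": "servo_tool", "body": {
  "targets": [
    {"hand": 1,"dx": 0,"dy": 0,"dz": -0.03,"twist": 0},
    {"hand": 1,"dx": 0,"dy": 0,"dz": -0.09,"twist": 0},
    {"hand": 1,"dx": 0,"dy": 0,"dz": -0.16,"twist": 0},
    {"hand": 1,"dx": 0.03,"dy": -0.08,"dz": -0.16,"twist": -0.017},
    {"hand": 1,"dx": 0.06,"dy": -0.18,"dz": -0.16,"twist": -0.017},
    {"hand": 1,"dx": 0.09,"dy": -0.28,"dz": -0.16,"twist": -0.017},
    {"hand": 1,"dx": 0.12,"dy": -0.37,"dz": -0.16,"twist": -0.017},
    {"hand": 1,"dx": 0.131,"dy": -0.405,"dz": -0.16,"twist": -0.017}
  ]
}}

```text
time_s: 22.6
tool_pos: [0.4566, 0.0241, 0.2995]
orientation: [-3.139, 0.001, 1.493]
force: [0.1, 0.1, -1.6]
width: 0.203
grip_force: 60.2
```

```bash
python3 - <<'E'
from h import *
st(); w=grab("wrist","w12"); print(pan_tilt2(w)); v=grab("top"); st()
b=w2b(toolT()[:3,3][None])*1e3; print(b)
print(traypose()[:2])
E
```

```text
t 22.60 pos [0.4566 0.0241 0.2995] rpy [-3.1393e+00  9.0000e-04  1.4929e+00] F [ 0.1  0.1 -1.6] w 0.203 g 60.2
(np.float64(31.06), 8569, 'lip(tool x,z)', array([ 47., -24., 149.]))
t 22.70 pos [0.4582 0.0232 0.3002] rpy [3.1412e+00 1.6000e-03 1.4925e+00] F [ 0.6  0.5 -0.6] w 0.203 g 60.2
[[-7.06152751  3.29577194]]
(363, [593.0, -22.9, 129.5, 272.5, 82.5])
```

```bash
python3 - <<'E'
from h import *
p=b2w(-.035,0.0005); q=b2w(-.12,.0005); chain([(p[0],p[1],.16,1.487),(q[0],q[1],.11,1.487)])
E
```

```text
dx -0.0528 dy 0.0012 dz 0.2804 twist 0.0010 dist 143 mm rot 0
dx -0.1700 dy 0.0000 dz 0.1000 twist -0.0000 dist 99 mm rot -0
```

Request:
{"method": "servo_tool", "body": {
  "targets": [
    {"hand": 1,"dx": -0.053,"dy": 0.001,"dz": 0.08,"twist": 0.001},
    {"hand": 1,"dx": -0.053,"dy": 0.001,"dz": 0.16,"twist": 0.001},
    {"hand": 1,"dx": -0.053,"dy": 0.001,"dz": 0.22,"twist": 0.001},
    {"hand": 1,"dx": -0.053,"dy": 0.001,"dz": 0.26,"twist": 0.001},
    {"hand": 1,"dx": -0.053,"dy": 0.001,"dz": 0.28,"twist": 0.001},
    {"hand": 1,"dx": -0.053,"dy": 0.001,"dz": 0.28,"twist": 0.001},
    {"hand": 1,"dx": -0.053,"dy": 0.001,"dz": 0.28,"twist": 0.001}
  ]
}}

```text
time_s: 23.45
tool_pos: [0.4606, -0.0058, 0.1603]
orientation: [3.14, -0.001, 1.484]
force: [0.7, 0.7, -2.3]
width: 0.206
grip_force: 60.2
```

```bash
python3 - <<'E'
from h import *
st(); print(w2b(toolT()[:3,3][None])*1e3)
q=b2w(-.12,.0005); chain([(q[0],q[1],.11,1.487)])
E
```

```text
t 23.45 pos [ 0.4606 -0.0058  0.1603] rpy [ 3.1397e+00 -5.0000e-04  1.4845e+00] F [ 0.7  0.7 -2.3] w 0.206 g 60.2
[[-35.84077455  -1.51954245]]
dx -0.1683 dy -0.0036 dz 0.1005 twist -0.0008 dist 98 mm rot -0
```

Request:
{"method": "servo_tool", "body": {
  "targets": [
    {"hand": 1,"dx": -0.015,"dy": -0.002,"dz": 0.012,"twist": 0},
    {"hand": 1,"dx": -0.04,"dy": -0.003,"dz": 0.028,"twist": 0},
    {"hand": 1,"dx": -0.065,"dy": -0.0035,"dz": 0.043,"twist": 0},
    {"hand": 1,"dx": -0.09,"dy": -0.0035,"dz": 0.058,"twist": 0},
    {"hand": 1,"dx": -0.115,"dy": -0.0035,"dz": 0.072,"twist": 0},
    {"hand": 1,"dx": -0.14,"dy": -0.0035,"dz": 0.085,"twist": 0},
    {"hand": 1,"dx": -0.16,"dy": -0.0035,"dz": 0.095,"twist": 0},
    {"hand": 1,"dx": -0.168,"dy": -0.0035,"dz": 0.101,"twist": 0}
  ]
}}

```text
time_s: 24.25
tool_pos: [0.451, -0.0908, 0.1095]
orientation: [3.14, 0.001, 1.483]
force: [-3.9, 1.2, 19.1]
width: 0.201
grip_force: 60.5
```

```bash
python3 - <<'E'
from h import *
st(); w=grab("wrist","w13"); print(pan_tilt2(w)); st(); print(w2b(toolT()[:3,3][None])*1e3)
E
```

```text
t 24.25 pos [ 0.451  -0.0908  0.1095] rpy [3.1402e+00 6.0000e-04 1.4828e+00] F [-3.9  1.2 19.1] w 0.201 g 60.5
(np.float64(-0.42), 15225, 'lip(tool x,z)', array([118.,  34., 104.]))
t 24.30 pos [ 0.451  -0.0909  0.1095] rpy [3.1402e+00 6.0000e-04 1.4829e+00] F [-1.2  0.4  8.5] w 0.199 g 59.1
[[-121.35977376    0.91637186]]
```

Request:
{"method": "servo_tool", "body": {
  "targets": [
    {"hand": 1,"dx": 0.01,"dy": 0.001,"dz": -0.001,"twist": -0.001},
    {"hand": 1,"dx": 0.025,"dy": 0.001,"dz": -0.001,"twist": -0.001},
    {"hand": 1,"dx": 0.04,"dy": 0.001,"dz": -0.001,"twist": -0.001},
    {"hand": 1,"dx": 0.055,"dy": 0.001,"dz": -0.001,"twist": -0.001},
    {"hand": 1,"dx": 0.07,"dy": 0.001,"dz": -0.001,"twist": -0.001},
    {"hand": 1,"dx": 0.085,"dy": 0.001,"dz": -0.001,"twist": -0.001},
    {"hand": 1,"dx": 0.1,"dy": 0.001,"dz": -0.001,"twist": -0.001},
    {"hand": 1,"dx": 0.11,"dy": 0.001,"dz": -0.001,"twist": -0.001}
  ]
}}

```text
time_s: 25.1
tool_pos: [0.4559, -0.0342, 0.1098]
orientation: [3.141, 0.001, 1.489]
force: [-0.2, -2.3, 5.0]
width: 0.206
grip_force: 58.8
```

Request:
{"method": "servo_tool", "body": {
  "targets": [
    {"hand": 1,"dx": 0.008,"dy": 0,"dz": 0,"twist": 0},
    {"hand": 1,"dx": 0.016,"dy": 0,"dz": 0,"twist": 0},
    {"hand": 1,"dx": 0.024,"dy": 0,"dz": 0,"twist": 0},
    {"hand": 1,"dx": 0.032,"dy": 0,"dz": 0,"twist": 0},
    {"hand": 1,"dx": 0.04,"dy": 0,"dz": 0,"twist": 0},
    {"hand": 1,"dx": 0.044,"dy": 0,"dz": 0,"twist": 0},
    {"hand": 1,"dx": 0.044,"dy": 0,"dz": 0,"twist": 0}
  ]
}}

```text
time_s: 25.8
tool_pos: [0.4577, -0.0127, 0.1098]
orientation: [3.141, 0.002, 1.489]
force: [-0.8, -2.6, 5.3]
width: 0.204
grip_force: 58.9
```

```bash
python3 - <<'E'
from h import *
st(); w=grab("wrist","w14"); print(pan_tilt2(w)); st(); b=w2b(toolT()[:3,3][None])*1e3; print(b, "lip",b[0,0]+119)
for c in caps_now(w,.01): print(c)
v=grab("top")
o=np.zeros((384,760,3),np.uint8); o[:,:400]=w["im"][:, 60:460]; o[:,400:]=cv2.resize(v["im"][185:260,210:280],(360,384),interpolation=cv2.INTER_CUBIC); cv2.imwrite("pics/c14.png",o[:,:,::-1])
E
```

```text
t 25.80 pos [ 0.4577 -0.0127  0.1098] rpy [3.1407e+00 1.6000e-03 1.4894e+00] F [-0.8 -2.6  5.3] w 0.204 g 58.9
(np.float64(-17.54), 6608, 'lip(tool x,z)', array([120.,  -1.,  85.]))
t 25.85 pos [ 0.4577 -0.0127  0.1098] rpy [3.1408e+00 1.5000e-03 1.4893e+00] F [-0.9 -3.1  6. ] w 0.199 g 58.9
[[-42.89575749   0.8271561 ]] lip 76.10424250714973
(np.int32(3905), array([0.053, 0.015]), np.float64(0.031))
(np.int32(1964), array([ 0.053, -0.023]), np.float64(0.031))
```

View pics/c14.png

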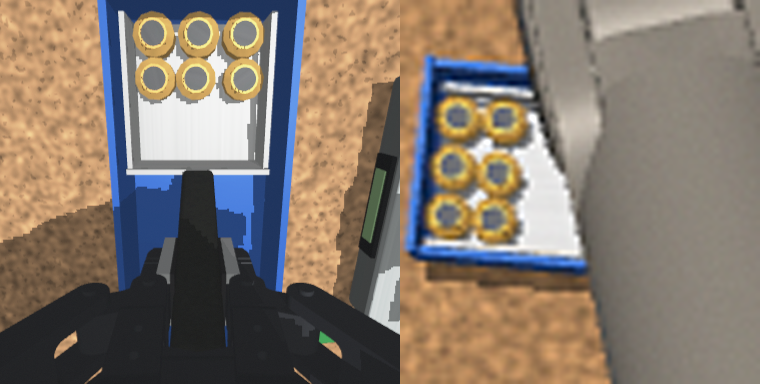

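Request:
{"method": "servo_tool", "body": {
  "targets": [
    {"hand": 1,"dx": 0,"dy": 0,"dz": -0.006,"twist": 0},
    {"hand": 1,"dx": 0,"dy": 0,"dz": -0.02,"twist": 0},
    {"hand": 1,"dx": 0,"dy": 0,"dz": -0.04,"twist": 0},
    {"hand": 1,"dx": 0,"dy": 0,"dz": -0.07,"twist": 0},
    {"hand": 1,"dx": 0,"dy": 0,"dz": -0.1,"twist": 0},
    {"hand": 1,"dx": 0,"dy": 0,"dz": -0.13,"twist": 0},
    {"hand": 1,"dx": 0,"dy": 0,"dz": -0.15,"twist": 0},
    {"hand": 1,"dx": 0,"dy": 0,"dz": -0.16,"twist": 0}
  ]
}}

```text
time_s: 26.7
tool_pos: [0.4574, -0.0123, 0.1904]
orientation: [3.141, -0.0, 1.489]
force: [-0.1, 0.4, -4.9]
width: 0.203
grip_force: 59.0
```

```bash
python3 - <<'E'
from h import *
st(); w=grab("wrist","w15"); print(pan_tilt2(w)); T=toolT()
for c in caps_now(w,.06): print(c[0],c[1]-w2b(T[:3,3][None])[0],c[2])
chain([(None,None,.265,1.489),(.655,-.072,.265,1.4346),(None,None,.243,None)])
E
```

```text
t 26.70 pos [ 0.4574 -0.0123  0.1904] rpy [ 3.141  -0.      1.4885] F [-0.1  0.4 -4.9] w 0.203 g 59.0
(np.float64(-17.94), 6499, 'lip(tool x,z)', array([114., -26.,  82.]))
3890 [0.09657975 0.01418344] 0.111
1972 [ 0.09557975 -0.02381656] 0.111
dx 0.0000 dy 0.0000 dz -0.1487 twist -0.0002 dist 74 mm rot -0
dx -0.0866 dy 0.4030 dz -0.0000 twist 0.0173 dist 206 mm rot 3
dx 0.0000 dy 0.0000 dz 0.0440 twist -0.0000 dist 22 mm rot -0
```

Request:
{"method": "servo_tool", "body": {
  "targets": [
    {"hand": 1,"dx": 0,"dy": 0,"dz": -0.012,"twist": 0},
    {"hand": 1,"dx": 0,"dy": 0,"dz": -0.035,"twist": 0},
    {"hand": 1,"dx": 0,"dy": 0,"dz": -0.065,"twist": 0},
    {"hand": 1,"dx": 0,"dy": 0,"dz": -0.095,"twist": 0},
    {"hand": 1,"dx": 0,"dy": 0,"dz": -0.12,"twist": 0},
    {"hand": 1,"dx": 0,"dy": 0,"dz": -0.14,"twist": 0},
    {"hand": 1,"dx": 0,"dy": 0,"dz": -0.15,"twist": 0},
    {"hand": 1,"dx": 0,"dy": 0,"dz": -0.15,"twist": 0}
  ]
}}

```text
time_s: 27.55
tool_pos: [0.4578, -0.0127, 0.2651]
orientation: [3.14, 0.0, 1.488]
force: [-0.5, -0.5, -3.7]
width: 0.202
grip_force: 59.0
```

Request:
{"method": "servo_tool", "body": {
  "targets": [
    {"hand": 1,"dx": -0.002,"dy": 0.01,"dz": 0,"twist": 0.001},
    {"hand": 1,"dx": -0.006,"dy": 0.03,"dz": 0,"twist": 0.003},
    {"hand": 1,"dx": -0.013,"dy": 0.06,"dz": 0,"twist": 0.005},
    {"hand": 1,"dx": -0.021,"dy": 0.1,"dz": 0,"twist": 0.007},
    {"hand": 1,"dx": -0.03,"dy": 0.14,"dz": 0,"twist": 0.009},
    {"hand": 1,"dx": -0.039,"dy": 0.18,"dz": 0,"twist": 0.011},
    {"hand": 1,"dx": -0.047,"dy": 0.22,"dz": 0,"twist": 0.013},
    {"hand": 1,"dx": -0.056,"dy": 0.26,"dz": 0,"twist": 0.015}
  ]
}}

```text
time_s: 28.35
tool_pos: [0.5859, -0.0522, 0.263]
orientation: [-3.14, 0.0, 1.439]
force: [0.1, 0.1, -2.9]
width: 0.206
grip_force: 59.0
```

Request:
{"method": "servo_tool", "body": {
  "targets": [
    {"hand": 1,"dx": -0.008,"dy": 0.038,"dz": 0,"twist": 0.001},
    {"hand": 1,"dx": -0.015,"dy": 0.072,"dz": 0,"twist": 0.002},
    {"hand": 1,"dx": -0.021,"dy": 0.1,"dz": 0,"twist": 0.002},
    {"hand": 1,"dx": -0.026,"dy": 0.122,"dz": 0,"twist": 0.002},
    {"hand": 1,"dx": -0.029,"dy": 0.136,"dz": 0,"twist": 0.002},
    {"hand": 1,"dx": -0.03,"dy": 0.142,"dz": 0,"twist": 0.002},
    {"hand": 1,"dx": -0.03,"dy": 0.143,"dz": 0.01,"twist": 0.002},
    {"hand": 1,"dx": -0.03,"dy": 0.143,"dz": 0.025,"twist": 0.002}
  ]
}}

```text
time_s: 29.15
tool_pos: [0.6536, -0.0751, 0.2518]
orientation: [3.141, -0.0, 1.435]
force: [1.0, 0.0, -3.0]
width: 0.209
grip_force: 59.1
```

```bash
python3 - <<'E'
from h import *
st(); w=grab("wrist","w16"); T=toolT()
for c in caps_now(w,.1): print(c[0],c[1]-w2b(T[:3,3][None])[0],c[2])
D=pts(w,red(w)&(w["d"]>0)); L=(D-T[:3,3])@T[:3,:3]*1e3; k=abs(D[:,2]-.095)<.004; print("rim",k.sum(),rect(D[k]),np.percentile(L[k],[1,99],axis=0).round(0))
chain([(.655,-.072,.243,1.4346)])
E
```

```text
t 29.15 pos [ 0.6536 -0.0751  0.2518] rpy [ 3.1411e+00 -3.0000e-04  1.4349e+00] F [ 1.  0. -3.] w 0.209 g 59.1
3859 [0.09691276 0.00761144] 0.173
1984 [ 0.09491276 -0.03038856] 0.173
rim 2349 [659.5, -32.8, 129.9, 133.4, 82.2] [[-21. -65. 152.]
 [106.  68. 158.]]
dx 0.0070 dy 0.0039 dz 0.0137 twist 0.0002 dist 8 mm rot 0
```

Request:
{"method": "servo_tool", "body": {
  "targets": [
    {"hand": 1,"dx": 0,"dy": 0.003,"dz": 0.01,"twist": 0},
    {"hand": 0.795,"dx": 0,"dy": 0.003,"dz": 0.014,"twist": 0},
    {"hand": 0.7935,"dx": 0,"dy": 0.003,"dz": 0.014,"twist": 0},
    {"hand": 0.7925,"dx": 0,"dy": 0.003,"dz": 0.014,"twist": 0},
    {"hand": 0.792,"dx": 0,"dy": 0.003,"dz": 0.014,"twist": 0},
    {"hand": 0.7915,"dx": 0,"dy": 0.003,"dz": 0.014,"twist": 0},
    {"hand": 0.791,"dx": 0,"dy": 0.003,"dz": 0.014,"twist": 0}
  ]
}}

```text
time_s: 29.9
tool_pos: [0.6552, -0.0756, 0.2452]
orientation: [3.141, -0.0, 1.435]
force: [-0.5, -0.9, -2.9]
width: 0.209
grip_force: 9.7
```

Request:
{"method": "servo_tool", "body": {
  "targets": [
    {"hand": 0.791,"dx": 0,"dy": 0,"dz": 0,"twist": 0},
    {"hand": 0.7905,"dx": 0,"dy": 0,"dz": 0,"twist": 0},
    {"hand": 0.7905,"dx": 0,"dy": 0,"dz": 0,"twist": 0},
    {"hand": 0.7905,"dx": 0,"dy": 0,"dz": 0,"twist": 0},
    {"hand": 0.7903,"dx": 0,"dy": 0,"dz": 0,"twist": 0},
    {"hand": 0.7901,"dx": 0,"dy": 0,"dz": 0,"twist": 0},
    {"hand": 0.79,"dx": 0,"dy": 0,"dz": 0,"twist": 0},
    {"hand": 0.79,"dx": 0,"dy": 0,"dz": 0,"twist": 0}
  ]
}}

```text
time_s: 30.7
tool_pos: [0.6551, -0.0756, 0.2449]
orientation: [-3.142, -0.0, 1.435]
force: [-0.4, -0.4, -1.9]
width: 0.208
grip_force: 4.2
```

```bash
python3 - <<'E'
from h import *
st(); w=grab("wrist","w17"); print(pan_tilt2(w)); T=toolT()
for c in caps_now(w,.04): print(c[0],c[1]-w2b(T[:3,3][None])[0],c[2])
E
```

```text
t 30.70 pos [ 0.6551 -0.0756  0.2449] rpy [-3.1416 -0.      1.4346] F [-0.4 -0.4 -1.9] w 0.208 g 4.2
(np.float64(36.1), 7916, 'lip(tool x,z)', array([ 50.,  -2., 170.]))
1276 [0.08015379 0.01416677] 0.076
449 [ 0.07615379 -0.04483323] 0.077
388 [0.07415379 0.03816677] 0.076
340 [ 0.05415379 -0.04483323] 0.076
440 [ 0.04515379 -0.00383323] 0.074
302 [ 0.04015379 -0.02683323] 0.075
40 [0.03515379 0.03816677] 0.072
```

Request:
{"method": "servo_tool", "body": {
  "targets": [
    {"hand": 1,"dx": 0,"dy": 0,"dz": 0,"twist": 0},
    {"hand": 1,"dx": 0,"dy": 0,"dz": 0,"twist": 0},
    {"hand": 1,"dx": 0,"dy": 0,"dz": -0.03,"twist": 0},
    {"hand": 1,"dx": 0,"dy": 0,"dz": -0.09,"twist": 0},
    {"hand": 1,"dx": -0.03,"dy": 0,"dz": -0.15,"twist": 0},
    {"hand": 1,"dx": -0.08,"dy": 0,"dz": -0.16,"twist": 0},
    {"hand": 1,"dx": -0.15,"dy": 0,"dz": -0.16,"twist": 0},
    {"hand": 1,"dx": -0.22,"dy": 0,"dz": -0.16,"twist": 0}
  ]
}}

```text
time_s: 31.55
tool_pos: [0.6403, -0.185, 0.3257]
orientation: [3.14, 0.0, 1.436]
force: [0.1, -0.2, -2.1]
width: 0.203
grip_force: 58.9
```

```bash
python3 - <<'E'
from h import *
st(); w=grab("wrist","w18"); print(pan_tilt2(w)); v=grab("top","t18"); st()
o=np.zeros((384,800,3),np.uint8); o[:,:400]=w["im"][:,60:460]; o[:,400:]=cv2.resize(v["im"][105:255,205:305],(400,600),interpolation=cv2.INTER_CUBIC)[:384]; cv2.imwrite("pics/c18.png",o[:,:,::-1])
chain([(.642,-.191,.32,.4),(.642,-.1912,.2,.026)])
E
```

```text
t 31.55 pos [ 0.6403 -0.185   0.3257] rpy [3.1402e+00 1.0000e-04 1.4363e+00] F [ 0.1 -0.2 -2.1] w 0.203 g 58.9
(np.float64(35.54), 7895, 'lip(tool x,z)', array([ 46.,  34., 152.]))
t 31.65 pos [ 0.6386 -0.1939  0.3245] rpy [-3.1412  0.0076  1.4224] F [-0.4 -1.4 -1.3] w 0.205 g 58.9
dx 0.0067 dy 0.0058 dz 0.0090 twist 0.3254 dist 6 mm rot 59
dx -0.0002 dy 0.0004 dz 0.2400 twist 0.1190 dist 120 mm rot 21
```

View pics/c18.png

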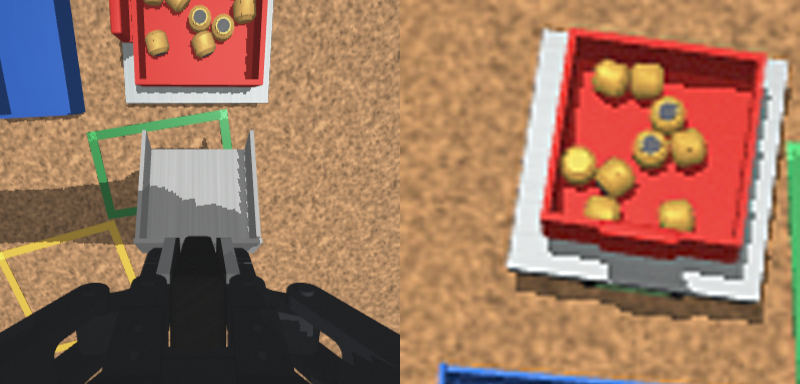

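Request:
{"method": "servo_tool", "body": {
  "targets": [
    {"hand": 1,"dx": 0.007,"dy": 0.006,"dz": 0.009,"twist": 0.445},
    {"hand": 1,"dx": 0.007,"dy": 0.006,"dz": 0.009,"twist": 0.445},
    {"hand": 1,"dx": 0.007,"dy": 0.006,"dz": 0.009,"twist": 0.445},
    {"hand": 1,"dx": 0.007,"dy": 0.006,"dz": 0.009,"twist": 0.445},
    {"hand": 1,"dx": 0.007,"dy": 0.006,"dz": 0.009,"twist": 0.445},
    {"hand": 1,"dx": 0.007,"dy": 0.006,"dz": 0.009,"twist": 0.445},
    {"hand": 1,"dx": 0.007,"dy": 0.006,"dz": 0.009,"twist": 0.445},
    {"hand": 1,"dx": 0.007,"dy": 0.006,"dz": 0.009,"twist": 0.445}
  ]
}}

```text
time_s: 32.45
tool_pos: [0.6437, -0.1811, 0.3203]
orientation: [-3.141, 0.0, 0.229]
force: [0.1, -0.2, -2.4]
width: 0.203
grip_force: 58.9
```

Request:
{"method": "servo_tool", "body": {
  "targets": [
    {"hand": 1,"dx": 0,"dy": 0,"dz": 0.02,"twist": 0.063},
    {"hand": 1,"dx": 0,"dy": 0,"dz": 0.08,"twist": 0.063},
    {"hand": 1,"dx": 0,"dy": 0,"dz": 0.15,"twist": 0.063},
    {"hand": 1,"dx": 0,"dy": 0,"dz": 0.2,"twist": 0.063},
    {"hand": 1,"dx": 0,"dy": 0,"dz": 0.24,"twist": 0.063},
    {"hand": 1,"dx": 0,"dy": 0,"dz": 0.24,"twist": 0.063},
    {"hand": 1,"dx": 0,"dy": 0,"dz": 0.24,"twist": 0.063}
  ]
}}

```text
time_s: 33.15
tool_pos: [0.6437, -0.1813, 0.2007]
orientation: [-3.141, 0.0, 0.037]
force: [-0.5, -0.8, -1.2]
width: 0.202
grip_force: 58.8
```

```bash
python3 - <<'E'
from h import *
st(); chain([(.642,-.1910,.157,.026),(.5439,-.1923,.106,.026)])
E
```

```text
t 33.15 pos [ 0.6437 -0.1813  0.2007] rpy [-3.1413e+00  1.0000e-04  3.6900e-02] F [-0.5 -0.8 -1.2] w 0.202 g 58.8
dx -0.0042 dy 0.0192 dz 0.0874 twist 0.0035 dist 45 mm rot 1
dx -0.1962 dy -0.0025 dz 0.1020 twist -0.0000 dist 111 mm rot -0
```

Request:
{"method": "servo_tool", "body": {
  "targets": [
    {"hand": 1,"dx": -0.004,"dy": 0.019,"dz": 0.04,"twist": 0.0035},
    {"hand": 1,"dx": -0.004,"dy": 0.019,"dz": 0.08,"twist": 0.0035},
    {"hand": 1,"dx": -0.004,"dy": 0.019,"dz": 0.087,"twist": 0.0035},
    {"hand": 1,"dx": -0.004,"dy": 0.019,"dz": 0.087,"twist": 0.0035}
  ]
}}

```text
time_s: 33.55
tool_pos: [0.6428, -0.1912, 0.1585]
orientation: [3.141, -0.002, 0.026]
force: [0.4, 0.3, -1.7]
width: 0.204
grip_force: 58.9
```

Request:
{"method": "servo_tool", "body": {
  "targets": [
    {"hand": 1,"dx": -0.02,"dy": 0,"dz": 0.012,"twist": 0},
    {"hand": 1,"dx": -0.05,"dy": 0,"dz": 0.03,"twist": 0},
    {"hand": 1,"dx": -0.08,"dy": -0.001,"dz": 0.047,"twist": 0},
    {"hand": 1,"dx": -0.11,"dy": -0.001,"dz": 0.063,"twist": 0},
    {"hand": 1,"dx": -0.14,"dy": -0.002,"dz": 0.078,"twist": 0},
    {"hand": 1,"dx": -0.17,"dy": -0.002,"dz": 0.091,"twist": 0},
    {"hand": 1,"dx": -0.19,"dy": -0.002,"dz": 0.1,"twist": 0},
    {"hand": 1,"dx": -0.196,"dy": -0.002,"dz": 0.102,"twist": 0}
  ]
}}

```text
time_s: 34.35
tool_pos: [0.5476, -0.1928, 0.1099]
orientation: [3.139, -0.01, 0.026]
force: [3.2, 0.1, 3.4]
width: 0.202
grip_force: 58.4
```

```bash
cat >> h.py <<'E'
def pan_edges(w):
    T=toolT(); m=(w["hsv"][:,:,1]<50)&(w["hsv"][:,:,2]>80)&(w["d"]>0); D=pts(w,m); L=(D-T[:3,3])@T[:3,:3]
    k=(abs(L[:,1])<.06)&(L[:,0]>.02)&(L[:,0]<.14)&(L[:,2]>.05); D=D[k]
    return rect(D[D[:,2]<.045])
E
python3 - <<'E'
from h import *
st(); w=grab("wrist","w19"); print(pan_tilt2(w)); st(); print(pan_edges(w))
g=hmask(w,(45,80,50),(85,255,255)); y,x=np.nonzero(g); print("green",rect(cast(w,np.c_[x,y],0)))
chain([(.5439,-.1923,.105,.026)])
E
```

```text
t 34.35 pos [ 0.5476 -0.1928  0.1099] rpy [ 3.1394 -0.0101  0.0259] F [3.2 0.1 3.4] w 0.202 g 58.4
(np.float64(2.34), 14335, 'lip(tool x,z)', array([112.,  30., 110.]))
t 34.40 pos [ 0.547  -0.1929  0.1095] rpy [ 3.1396 -0.0084  0.0258] F [-0.  -0.2  6.7] w 0.200 g 58.8
[617.8, -191.0, 99.0, 98.9, 1.8]
green [588.4, -191.7, 183.7, 126.3, 1.6]
dx -0.0062 dy -0.0013 dz 0.0089 twist -0.0000 dist 5 mm rot -0
```

Request:
{"method": "servo_tool", "body": {
  "targets": [
    {"hand": 1,"dx": -0.003,"dy": 0,"dz": 0.006,"twist": 0},
    {"hand": 1,"dx": -0.006,"dy": 0,"dz": 0.011,"twist": 0},
    {"hand": 1,"dx": -0.006,"dy": 0,"dz": 0.011,"twist": 0},
    {"hand": 1,"dx": -0.006,"dy": 0,"dz": 0.011,"twist": 0}
  ]
}}

```text
time_s: 34.8
tool_pos: [0.5443, -0.193, 0.1062]
orientation: [3.139, -0.007, 0.026]
force: [-4.4, 1.3, 20.4]
width: 0.201
grip_force: 60.4
```

```bash
python3 - <<'E'
from h import *
st(); w=grab("wrist","w20"); print(pan_tilt2(w)); print(pan_edges(w))
T=toolT(); m=(w["hsv"][:,:,1]<50)&(w["hsv"][:,:,2]>80)&(w["d"]>0); D=pts(w,m); L=(D-T[:3,3])@T[:3,:3]
k=(abs(L[:,1])<.044)&(L[:,0]>.02)&(L[:,0]<.14)&(D[:,2]<.045)&(D[:,2]>.02); print(np.percentile(L[k],[.5,99.5],axis=0).round(4)); k=(abs(L[:,1])<.036)&(L[:,0]>.02)&(L[:,0]<.135)&(D[:,2]<.012);print(np.percentile(L[k],[.5,99.5],axis=0).round(4)); st()
E
```

```text
t 34.80 pos [ 0.5443 -0.193   0.1062] rpy [ 3.1391 -0.0069  0.0261] F [-4.4  1.3 20.4] w 0.201 g 60.4
(np.float64(0.34), 14916, 'lip(tool x,z)', array([115.,  17., 107.]))
[617.6, -191.0, 99.0, 98.7, 1.6]
[[ 0.0273 -0.0424  0.0683]
 [ 0.1135  0.0415  0.0864]]
[[ 0.0298 -0.0356  0.0962]
 [ 0.1146  0.0357  0.1058]]
t 34.85 pos [ 0.5443 -0.193   0.1062] rpy [ 3.1392 -0.0069  0.0262] F [-4.   1.4 20.4] w 0.204 g 60.4
```

Request:
{"method": "servo_tool", "body": {
  "targets": [
    {"hand": 1,"dx": 0.004,"dy": 0,"dz": -0.003,"twist": 0},
    {"hand": 1,"dx": 0.009,"dy": -0.001,"dz": -0.003,"twist": 0},
    {"hand": 1,"dx": 0.009,"dy": -0.001,"dz": -0.003,"twist": 0},
    {"hand": 0.6,"dx": 0.009,"dy": -0.001,"dz": -0.003,"twist": 0},
    {"hand": 0.2,"dx": 0.009,"dy": -0.001,"dz": -0.003,"twist": 0},
    {"hand": 0,"dx": 0.009,"dy": -0.001,"dz": -0.003,"twist": 0},
    {"hand": 0,"dx": 0.009,"dy": -0.001,"dz": -0.003,"twist": 0}
  ]
}}

```text
time_s: 35.55
tool_pos: [0.5451, -0.1919, 0.1013]
orientation: [-3.141, 0.001, 0.026]
force: [0.6, 0.0, 0.3]
width: 0.867
grip_force: 0.0
```

Request:
{"method": "servo_tool", "body": {
  "targets": [
    {"hand": 0,"dx": 0,"dy": 0,"dz": -0.04,"twist": 0},
    {"hand": 0,"dx": 0,"dy": 0,"dz": -0.1,"twist": 0},
    {"hand": 0,"dx": 0,"dy": 0,"dz": -0.2,"twist": 0},
    {"hand": 0,"dx": 0,"dy": 0,"dz": -0.3,"twist": 0},
    {"hand": 0,"dx": 0,"dy": 0,"dz": -0.4,"twist": 0},
    {"hand": 0,"dx": 0,"dy": 0,"dz": -0.43,"twist": 0},
    {"hand": 0,"dx": 0,"dy": 0,"dz": -0.43,"twist": 0}
  ]
}}

```text
time_s: 36.25
tool_pos: [0.5471, -0.1923, 0.3205]
orientation: [3.139, -0.007, 0.026]
force: [0.2, 0.3, -0.1]
width: 0.998
grip_force: 0.0
```

```bash
cat >> h.py <<'E'
def check_scoop(w):
    G=np.radians(1.5); g=hmask(w,(45,80,50),(85,255,255)); y,x=np.nonzero(g); gr=rect(cast(w,np.c_[x,y],0)); print("green",g.sum(),gr)
    c=np.array([.593,-.19105]); u=np.array([np.cos(G),np.sin(G)]); vv=np.array([-u[1],u[0]])
    D=pts(w,w["d"]>0); yy,xx=np.nonzero(w["d"]>0); px=w["hsv"][yy,xx]; a=(D[:,:2]-c)@u; b=(D[:,:2]-c)@vv
    k=(px[:,1]<45)&(px[:,2]>90)&(abs(a)<.1)&(abs(b)<.055)&(D[:,2]<.045)
    W=k&(D[:,2]>.027); print("walls a %s b %s"%(np.percentile(a[W],[.5,99.5]).round(4),np.percentile(b[W],[.5,99.5]).round(4)),rect(D[W]), "n",W.sum())
    H=(abs(a)<.13)&(abs(b)<.055)&(D[:,2]>.10)&(D[:,2]<.15); print("handle a %s b %s"%(np.percentile(a[H],[1,99]).round(4),np.percentile(b[H],[1,99]).round(4)))
E
python3 - <<'E'
from h import *
st(); w=grab("wrist","w21"); check_scoop(w); v=grab("top"); check_scoop(v)
n,r,D=traypose(); print("tray",n,r)
E
```

```text
t 36.25 pos [ 0.5471 -0.1923  0.3205] rpy [ 3.1393 -0.0067  0.0258] F [ 0.2  0.3 -0.1] w 0.998 g 0.0
green 4029 [592.6, -191.8, 189.3, 125.9, 1.5]
walls a [-0.018   0.0673] b [-0.0423  0.0414] [617.7, -190.8, 85.4, 84.0, 1.5] n 582
handle a [-0.0747 -0.0366] b [-0.0093  0.0082]
green 786 [592.0, -123.4, 190.1, 259.2, 1.9]
walls a [-0.0182  0.0625] b [-0.0413  0.0424] [616.2, -189.8, 82.1, 83.7, 2.3] n 80
handle a [-0.0727 -0.0363] b [-0.0086  0.0092]
tray 550 [656.2, -30.8, 129.7, 145.5, 82.2]
```

```bash
python3 - <<'E'
from h import *
chain([(.5906,-.0218,.30,1.4346)])
E
```

```text
dx 0.1009 dy -0.3378 dz 0.0295 twist -0.4484 dist 177 mm rot -81
```

Request:
{"method": "servo_tool", "body": {
  "targets": [
    {"hand": 0,"dx": 0.1,"dy": -0.338,"dz": 0.03,"twist": -0.448},
    {"hand": 0,"dx": 0.1,"dy": -0.338,"dz": 0.03,"twist": -0.448},
    {"hand": 0,"dx": 0.1,"dy": -0.338,"dz": 0.03,"twist": -0.448},
    {"hand": 0,"dx": 0.1,"dy": -0.338,"dz": 0.03,"twist": -0.448},
    {"hand": 0,"dx": 0.1,"dy": -0.338,"dz": 0.03,"twist": -0.448},
    {"hand": 0,"dx": 0.1,"dy": -0.338,"dz": 0.03,"twist": -0.448},
    {"hand": 0,"dx": 0.1,"dy": -0.338,"dz": 0.03,"twist": -0.448},
    {"hand": 0,"dx": 0.1,"dy": -0.338,"dz": 0.03,"twist": -0.448}
  ]
}}

```text
time_s: 37.2
tool_pos: [0.5899, -0.0219, 0.299]
orientation: [-3.136, 0.002, 1.232]
force: [-0.3, -0.6, -0.5]
width: 0.999
grip_force: 0.0
```

Request:
{"method": "servo_tool", "body": {
  "targets": [
    {"hand": 0,"dx": 0,"dy": 0,"dz": 0,"twist": -0.067},
    {"hand": 0,"dx": 0,"dy": 0,"dz": 0,"twist": -0.067},
    {"hand": 0,"dx": 0,"dy": 0,"dz": 0,"twist": -0.067},
    {"hand": 0,"dx": 0,"dy": 0,"dz": 0,"twist": -0.067}
  ]
}}

```text
time_s: 37.6
tool_pos: [0.5904, -0.0221, 0.3001]
orientation: [-3.138, 0.0, 1.435]
force: [-0.1, -0.4, 0.3]
width: 1.003
grip_force: 0.0
```

```bash
python3 - <<'E'
from h import *
st(); w=grab("wrist","w22"); m=big(red(w)); D=pts(w,m)
tab=D[(D[:,2]>.124)&(D[:,2]<.136)]; rim=D[abs(D[:,2]-.095)<.004]; print("tab",len(tab),rect(tab),np.median(tab[:,2]),"rim",rect(rim))
c=rect(tab); st(); chain([(c[0]/1e3,c[1]/1e3,.18,1.4346),(c[0]/1e3,c[1]/1e3,.127,1.4346)])
E
```

```text
t 37.60 pos [ 0.5904 -0.0221  0.3001] rpy [-3.1382e+00  3.0000e-04  1.4349e+00] F [-0.1 -0.4  0.3] w 1.003 g 0.0
tab 521 [589.6, -21.5, 48.2, 8.4, 82.3] 0.13086081987005888 rim [656.6, -31.7, 129.5, 140.8, 82.0]
t 37.65 pos [ 0.5906 -0.022   0.3006] rpy [-3.1390e+00  3.0000e-04  1.4351e+00] F [-1.1 -0.3  0.7] w 1.002 g 0.0
dx 0.0007 dy -0.0020 dz 0.2411 twist 0.0002 dist 121 mm rot 0
dx 0.0000 dy 0.0000 dz 0.1060 twist -0.0000 dist 53 mm rot -0
```

Request:
{"method": "servo_tool", "body": {
  "targets": [
    {"hand": 0,"dx": 0,"dy": -0.001,"dz": 0.09,"twist": 0},
    {"hand": 0,"dx": 0,"dy": -0.001,"dz": 0.18,"twist": 0},
    {"hand": 0,"dx": 0,"dy": -0.001,"dz": 0.26,"twist": 0},
    {"hand": 0,"dx": 0,"dy": -0.001,"dz": 0.31,"twist": 0},
    {"hand": 0,"dx": 0,"dy": -0.001,"dz": 0.335,"twist": 0},
    {"hand": 0,"dx": 0,"dy": -0.001,"dz": 0.347,"twist": 0},
    {"hand": 0,"dx": 0,"dy": -0.001,"dz": 0.347,"twist": 0}
  ]
}}

```text
time_s: 38.35
tool_pos: [0.5909, -0.0218, 0.1286]
orientation: [3.141, -0.0, 1.436]
force: [0.5, 0.2, 0.2]
width: 0.998
grip_force: 0.0
```

Request:
{"method": "servo_tool", "body": {
  "targets": [
    {"hand": 1,"dx": 0,"dy": 0,"dz": 0,"twist": 0},
    {"hand": 1,"dx": 0,"dy": 0,"dz": 0,"twist": 0},
    {"hand": 1,"dx": 0,"dy": 0,"dz": 0,"twist": 0},
    {"hand": 1,"dx": 0,"dy": 0,"dz": 0,"twist": 0},
    {"hand": 1,"dx": 0,"dy": 0,"dz": 0,"twist": 0},
    {"hand": 1,"dx": 0,"dy": 0,"dz": 0,"twist": 0},
    {"hand": 1,"dx": 0,"dy": 0,"dz": 0,"twist": 0},
    {"hand": 1,"dx": 0,"dy": 0,"dz": 0,"twist": 0}
  ]
}}

```text
time_s: 39.15
tool_pos: [0.5906, -0.0219, 0.1289]
orientation: [3.141, 0.0, 1.436]
force: [-1.9, -0.1, 4.2]
width: 0.103
grip_force: 59.4
```

Request:
{"method": "servo_tool", "body": {
  "targets": [
    {"hand": 1,"dx": 0,"dy": 0,"dz": -0.006,"twist": 0},
    {"hand": 1,"dx": 0,"dy": 0,"dz": -0.02,"twist": 0},
    {"hand": 1,"dx": 0,"dy": 0,"dz": -0.045,"twist": 0},
    {"hand": 1,"dx": 0,"dy": 0,"dz": -0.08,"twist": 0},
    {"hand": 1,"dx": 0,"dy": 0,"dz": -0.12,"twist": 0},
    {"hand": 1,"dx": 0,"dy": 0,"dz": -0.16,"twist": 0},
    {"hand": 1,"dx": 0,"dy": 0,"dz": -0.19,"twist": 0},
    {"hand": 1,"dx": 0,"dy": 0,"dz": -0.2,"twist": 0}
  ]
}}

```text
time_s: 39.95
tool_pos: [0.5915, -0.0214, 0.2308]
orientation: [3.138, -0.001, 1.436]
force: [0.8, -0.6, -4.9]
width: 0.107
grip_force: 58.5
```

```bash
python3 - <<'E'
from h import *
grab("top"); st(); w=grab("wrist","w23"); T=toolT(); m=big(red(w)); D=pts(w,m); L=(D-T[:3,3])@T[:3,:3]*1e3
z1=np.percentile(D[:,2],99.5); k=abs(D[:,2]-z1+.035)<.006; print("tabtop",z1,"rim",rect(D[k]))
A=np.c_[D[k][:,:2],np.ones(k.sum())]; print("rim plane",np.linalg.lstsq(A,D[k][:,2],rcond=None)[0].round(4))
print("rim tool x/y",np.percentile(L[k],[1,99],axis=0).round(0)); 
b=hmask(w,(12,90,50),(32,255,255)); print("brass px",b[:,250:].sum())
E
```

```text
t 40.00 pos [ 0.5914 -0.0215  0.2306] rpy [ 3.1384e+00 -5.0000e-04  1.4364e+00] F [-0.2 -0.3 -5.7] w 0.101 g 58.5
tabtop 0.2333896778765264 rim [656.7, -30.9, 130.0, 143.2, 82.2]
rim plane [-0.0051  0.0095  0.2003]
rim tool x/y [[-63.  -1.  30.]
 [ 65. 137.  37.]]
brass px 37532
```

```bash
python3 - <<'E'
from h import *
chain([(None,None,.28,1.436),(.47,-.21,.28,1.58),(.3563,-.3765,.2,1.72),(None,None,.0885,None)])
E
```

```text
dx 0.0000 dy 0.0000 dz -0.1015 twist 0.0001 dist 51 mm rot 0
dx -0.4057 dy -0.1889 dz -0.0000 twist -0.0458 dist 224 mm rot -8
dx -0.3309 dy -0.2305 dz 0.1600 twist -0.0446 dist 217 mm rot -8
dx 0.0000 dy 0.0000 dz 0.2230 twist -0.0000 dist 112 mm rot -0
```

Request:
{"method": "servo_tool", "body": {
  "targets": [
    {"hand": 1,"dx": 0,"dy": 0,"dz": -0.03,"twist": 0},
    {"hand": 1,"dx": 0,"dy": 0,"dz": -0.07,"twist": 0},
    {"hand": 1,"dx": 0,"dy": 0,"dz": -0.1,"twist": 0},
    {"hand": 1,"dx": 0,"dy": 0,"dz": -0.1,"twist": 0}
  ]
}}

```text
time_s: 40.45
tool_pos: [0.5915, -0.0215, 0.2797]
orientation: [3.139, -0.001, 1.436]
force: [0.8, -0.2, -4.9]
width: 0.113
grip_force: 58.8
```

Request:
{"method": "servo_tool", "body": {
  "targets": [
    {"hand": 1,"dx": -0.02,"dy": -0.009,"dz": 0,"twist": -0.002},
    {"hand": 1,"dx": -0.06,"dy": -0.028,"dz": 0,"twist": -0.007},
    {"hand": 1,"dx": -0.115,"dy": -0.054,"dz": 0,"twist": -0.013},
    {"hand": 1,"dx": -0.175,"dy": -0.082,"dz": 0,"twist": -0.02},
    {"hand": 1,"dx": -0.235,"dy": -0.11,"dz": 0,"twist": -0.027},
    {"hand": 1,"dx": -0.295,"dy": -0.137,"dz": 0,"twist": -0.034},
    {"hand": 1,"dx": -0.35,"dy": -0.163,"dz": 0,"twist": -0.04},
    {"hand": 1,"dx": -0.406,"dy": -0.189,"dz": 0,"twist": -0.046}
  ]
}}

```text
time_s: 41.25
tool_pos: [0.4667, -0.212, 0.2765]
orientation: [-3.137, -0.0, 1.581]
force: [0.7, -0.1, -5.4]
width: 0.104
grip_force: 58.8
```

Request:
{"method": "servo_tool", "body": {
  "targets": [
    {"hand": 1,"dx": -0.055,"dy": -0.038,"dz": 0,"twist": -0.007},
    {"hand": 1,"dx": -0.11,"dy": -0.077,"dz": 0,"twist": -0.015},
    {"hand": 1,"dx": -0.165,"dy": -0.115,"dz": 0,"twist": -0.022},
    {"hand": 1,"dx": -0.22,"dy": -0.153,"dz": 0,"twist": -0.03},
    {"hand": 1,"dx": -0.27,"dy": -0.188,"dz": 0.02,"twist": -0.036},
    {"hand": 1,"dx": -0.307,"dy": -0.214,"dz": 0.06,"twist": -0.041},
    {"hand": 1,"dx": -0.326,"dy": -0.227,"dz": 0.11,"twist": -0.045},
    {"hand": 1,"dx": -0.331,"dy": -0.23,"dz": 0.15,"twist": -0.045}
  ]
}}

```text
time_s: 42.05
tool_pos: [0.3516, -0.3789, 0.2002]
orientation: [-3.136, -0.002, 1.717]
force: [-0.5, 0.2, -5.5]
width: 0.106
grip_force: 58.8
```

Request:
{"method": "servo_tool", "body": {
  "targets": [
    {"hand": 1,"dx": 0,"dy": 0,"dz": 0.01,"twist": 0},
    {"hand": 1,"dx": 0,"dy": 0,"dz": 0.01,"twist": 0},
    {"hand": 1,"dx": 0,"dy": 0,"dz": 0.01,"twist": 0}
  ]
}}

```text
time_s: 42.35
tool_pos: [0.357, -0.3768, 0.1991]
orientation: [3.141, 0.001, 1.723]
force: [0.3, -0.5, -5.2]
width: 0.103
grip_force: 58.9
```

```bash
python3 - <<'E'
from h import *
grab("top"); st(); w=grab("wrist","w24"); T=toolT(); m=big(red(w)); D=pts(w,m); L=(D-T[:3,3])@T[:3,:3]*1e3
z1=np.percentile(D[:,2],99.5); k=abs(D[:,2]-z1+.035)<.006; r=rect(D[k]); print("tabtop",z1,"rim",r); print("rim tool x/y",np.percentile(L[k],[1,99],axis=0).round(0))
y=hmask(w,(20,110,110),(36,255,255))
v=grab("top"); y=hmask(v,(20,110,110),(36,255,255)); 
chain([(.3563,-.3765,.0885,1.72)])
E
```

```text
t 42.40 pos [ 0.3574 -0.377   0.1996] rpy [3.1400e+00 2.0000e-03 1.7233e+00] F [-0.1 -0.2 -5.2] w 0.102 g 58.9
tabtop 0.20240810396559505 rim [422.4, -367.6, 143.6, 130.7, 8.7]
rim tool x/y [[-63.  -2.  31.]
 [ 65. 136.  38.]]
dx 0.0016 dy -0.0018 dz 0.2225 twist 0.0010 dist 111 mm rot 0
```

Request:
{"method": "servo_tool", "body": {
  "targets": [
    {"hand": 1,"dx": 0.001,"dy": -0.001,"dz": 0.05,"twist": 0.001},
    {"hand": 1,"dx": 0.001,"dy": -0.001,"dz": 0.11,"twist": 0.001},
    {"hand": 1,"dx": 0.001,"dy": -0.001,"dz": 0.16,"twist": 0.001},
    {"hand": 1,"dx": 0.001,"dy": -0.001,"dz": 0.195,"twist": 0.001},
    {"hand": 1,"dx": 0.001,"dy": -0.001,"dz": 0.212,"twist": 0.001},
    {"hand": 1,"dx": 0.001,"dy": -0.001,"dz": 0.22,"twist": 0.001},
    {"hand": 1,"dx": 0.001,"dy": -0.001,"dz": 0.223,"twist": 0.001},
    {"hand": 1,"dx": 0.001,"dy": -0.001,"dz": 0.223,"twist": 0.001}
  ]
}}

```text
time_s: 43.3
tool_pos: [0.3565, -0.3771, 0.0889]
orientation: [3.141, 0.002, 1.719]
force: [-2.7, 1.9, 2.3]
width: 0.107
grip_force: 60.0
```

Contact is showing; release and rise.

Request:
{"method": "servo_tool", "body": {
  "targets": [
    {"hand": 1,"dx": 0,"dy": 0,"dz": 0.001,"twist": 0},
    {"hand": 0.7,"dx": 0,"dy": 0,"dz": 0.001,"twist": 0},
    {"hand": 0.5,"dx": 0,"dy": 0,"dz": 0,"twist": 0},
    {"hand": 0.5,"dx": 0,"dy": 0,"dz": -0.01,"twist": 0},
    {"hand": 0.5,"dx": 0,"dy": 0,"dz": -0.06,"twist": 0},
    {"hand": 0.4,"dx": 0,"dy": 0,"dz": -0.15,"twist": 0},
    {"hand": 0.2,"dx": 0,"dy": 0,"dz": -0.25,"twist": 0},
    {"hand": 0,"dx": 0,"dy": 0,"dz": -0.35,"twist": 0}
  ]
}}

```text
time_s: 44.1
tool_pos: [0.3561, -0.3764, 0.2644]
orientation: [3.14, 0.001, 1.719]
force: [1.0, -0.9, 0.8]
width: 0.912
grip_force: 0.0
```

Request:
{"method": "servo_tool", "body": {
  "targets": [
    {"hand": 0,"dx": 0,"dy": 0,"dz": -0.1,"twist": 0},
    {"hand": 0,"dx": 0,"dy": 0,"dz": -0.1,"twist": 0},
    {"hand": 0,"dx": 0,"dy": 0,"dz": -0.1,"twist": 0},
    {"hand": 0,"dx": 0,"dy": 0,"dz": -0.1,"twist": 0}
  ]
}}

```text
time_s: 44.5
tool_pos: [0.3553, -0.3762, 0.3109]
orientation: [-3.141, -0.001, 1.719]
force: [-0.3, 0.1, -1.4]
width: 1.002
grip_force: 0.0
```

```bash
python3 - <<'E'
from h import *
st(); w=grab("wrist","w25"); v=grab("top","t25"); s=grab("side")
for n,x in(("wrist",w),("top",v)):
    m=red(x); 
    m=big(m); D=pts(x,m); rim=D[abs(D[:,2]-.055)<.004]; print(n,"rim",rect(rim),"tab z",np.percentile(D[:,2],99.7))
    y=hmask(x,(20,110,110),(36,255,255)); D=pts(x,y); k=(abs(D[:,2])<.008)&(abs(D[:,0]-.43)<.12)&(abs(D[:,1]+.366)<.12); print(" yellow",k.sum(),rect(D[k]))
check_scoop(v)
o=np.zeros((384,800,3),np.uint8); o[:,:512]=w["im"]; o[:,512:]=cv2.resize(v["im"][100:290,290:440],(288,365),interpolation=cv2.INTER_CUBIC)[:384] if False else cv2.resize(v["im"][100:290,290:433],(288,384),interpolation=cv2.INTER_CUBIC); cv2.imwrite("pics/c25.png",o[:,:,::-1])
E
```

```text
t 44.50 pos [ 0.3553 -0.3762  0.3109] rpy [-3.1405e+00 -1.4000e-03  1.7189e+00] F [-0.3  0.1 -1.4] w 1.002 g 0.0
wrist rim [421.6, -367.2, 142.2, 128.2, 8.7] tab z 0.0920473994846676
 yellow 4677 [427.0, -366.5, 191.6, 191.0, 8.6]
top rim [422.9, -365.3, 141.7, 129.5, 8.5] tab z 0.09208101680169682
 yellow 1206 [433.0, -365.7, 200.5, 193.3, 8.5]
green 924 [592.6, -124.2, 189.4, 260.4, 0.2]
walls a [-0.0178  0.0665] b [-0.0416  0.0427] [617.9, -189.8, 85.2, 84.8, 1.8] n 102
handle a [-0.0722 -0.0402] b [-0.0084  0.0093]
```

View pics/c25.png

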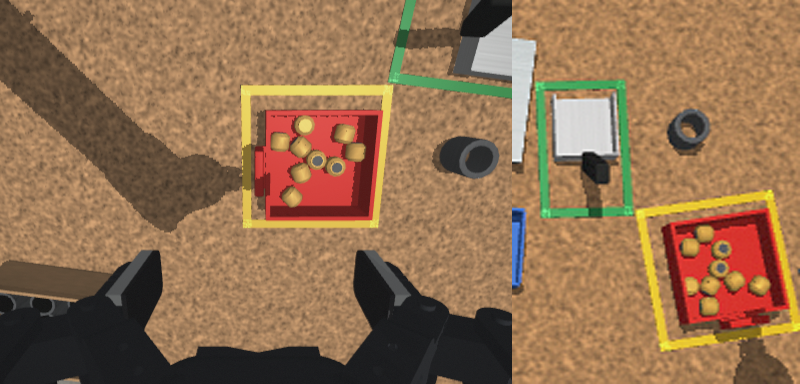

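```bash
python3 -c "
from h import *
v=eyes.get_image('top')[0]; h=cv2.cvtColor(v,cv2.COLOR_RGB2HSV)[198:240,214:295]; print('brass px in bin',(cv2.inRange(h,np.array((12,90,60)),np.array((32,255,255)))>0).sum())
print(manip.close_job())"
```

```text
brass px in bin 202
the job is handed in; nothing more can be done
None
```

The job is handed in: the full red tray, with all 9 caps counted in it, stands within about 1 mm of the middle of the yellow outline and square with it. The scoop lies flat along its green outline, up to 3 mm short of the middle lengthwise. A last colour check over the bin still read 202 brass-coloured pixels, which I took to be the brown table at its corners and did not view.

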